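# Load a wire reel onto the bench reel stand with its spindle

### The job

Pick up the loose steel spindle by its flat black handle and push it through the bore of the copper wire reel lying in the wooden cradle until the cross pin meets the reel and the spring balls have snapped out beyond it. Lift the reel on the spindle, carry it to the grey reel stand and lay the spindle in the slots of its two cheeks, then press both ends down past the sprung catch balls until the spindle is fully home in both. Work by feel: never ram, force or drop the parts, and leave the other tools on the bench alone.

Things in the scene. Friction and masses are not known exactly. Their poses are not given: they have to be found in the camera images.
- spindle: Loose steel spindle, 0.1 kg: 12 mm round rod with a flat black handle. Origin on the rod's axis at the handle's shoulder; y along the axis to the tip, z up as it lies flat on the bench (axis 6 mm above it). Handle: 24 mm wide (x), 12 mm thick (z), y = -46 to 0 mm. Rod: y = 0 to 132 mm, the last 10 mm tapering to a blunt 5 mm nose.
- handle_middle (a point): Point in the middle of the spindle's handle, y = -23 mm; the handle is the place to grip.
- cross_pin (a point): Point on the spindle's axis at y = 24 mm, where a cross pin 4 mm thick and 28 mm long (along x) goes through the rod and stops the reel.
- spring_balls (a point): Point on the spindle's axis at y = 75 mm, where two opposed 6 mm spring balls stand 2.5 mm out of the rod to +x and -x (17 mm over both). The reel's bore presses them in, which takes a push of some 4 to 10 N along the axis once the reel is against the fence; they snap out just beyond the reel as the cross pin meets it, where the push must end.
- reel: Wire reel lying in the cradle, bore level: black flanges 72 mm in diameter, 46 mm wide overall, copper winding 54 mm in diameter, 0.12 to 0.21 kg. Origin at its centre; y is the bore's axis. The bore, 14.5 mm in diameter, goes straight through. It turns freely and slides along y on the cradle's dowels to the fence, 3 to 22 mm away.
- cradle: Wooden reel cradle, fixed. Origin under its board, below the lying reel's middle; board 84 mm in x, y = -35 to 65 mm; two dowels along y carry the reel, its axis 50 mm above the bench. Across it stands a fence (back stop) 8 mm thick, 72 mm high, with a U notch 40 mm wide, open at the top, for the rod. Open at -y: push the spindle in along +y, the fence takes the push.
- fence_front (a point): Fixed point of the cradle at y = 29 mm, on the bore's axis: inner face of the fence at its foremost setting. The fence is clamped 0 to 14 mm further back (+y) than that; how much is not reported, it must be felt or seen. The pushed reel slides along the dowels until it meets the fence; only then do the spring balls go through.
- stand: Reel stand, fixed. Origin under the middle of its grey base plate (80 mm in x, 124 mm in y, 8 mm thick). Two upright steel cheeks, 6 mm thick, 44 mm wide, centred at y = -41 and +41 mm, each with an open-topped slot 14 mm wide at x = 0, lips flared to 34 mm. The spindle lies in the slots along y, either way round; 40 mm or more of free height under it for the reel.
- slot_axis (a point): Fixed point of the stand, 64 mm above the bench at its middle: height of the rod's axis when home with the yoke at its lowest. The yoke (both cheeks) is clamped 0 to 22 mm higher than that; how much is not reported, it must be felt or seen. The slots' lips end 29 mm above the rod's home height.
- near_journal (a point): Point on the spindle's axis at y = 12 mm: here the rod lies in one cheek, between handle and cross pin. A spring ball in each slot's +x wall holds the rod down: the rod first rests on it 12 mm above home and must be pushed past with some 4 to 9 N at that end, to the slot's hard bottom. Keep the handle gripped while pressing the first end, or the other end tips up.
- far_journal (a point): Point on the spindle's axis at y = 94 mm: here the rod lies in the other cheek. Beyond that cheek about 35 mm of rod stick out and can be pressed from above, as the handle can at the other end.
- catch_near (a joint): Spring ball catch in the slot of the cheek at y = -41 mm, in m: 0 = fully out (slot empty, or the rod only resting on top), 0.0005 to 0.002 = ball pressed back by the rod that lies home under it; up to 0.003 while the rod passes.
- catch_far (a joint): The same for the cheek at y = +41 mm.
- side_cutters: Side cutters, 47 x 104 x 12 mm, lying on the bench: leave alone.
- driver_red: Small screwdriver, 19 x 148 x 19 mm, lying on the bench: leave alone.
- small_motor: Small electric motor, 29 x 60 x 29 mm, lying on the bench: leave alone.

How it is judged (in metres and radians):
On the way, in this order (a step that is already met when the one before it is completed fails the run):
1. the spindle is threaded through the reel up to the cross pin, balls out on the far side, with the reel still in the cradle (x of reel in the frame of spindle between -0.005 and 0.005 m and z of reel in the frame of spindle between -0.005 and 0.005 m and y of reel in the frame of spindle between 0.0445 and 0.0535 m and z of reel in the frame of cradle below 0.06 m), for 0.1 s.
2. the reel is lifted clear of the cradle on the held spindle (x of reel in the frame of spindle between -0.005 and 0.005 m and z of reel in the frame of spindle between -0.005 and 0.005 m and y of reel in the frame of spindle between 0.0445 and 0.0535 m and z of reel in the frame of cradle above 0.085 m and contact force between the fingers and spindle above 1 N), for 0.2 s.
At the end, for the whole second after the job is handed in: The reel hangs on the spindle between cross pin and spring balls; the spindle lies in both cheeks' slots, home under both catch balls (each ball pressed back 0.4 to 2.6 mm by it), its axis within 4 mm of each slot's middle and level to 5 degrees, either way round, released and at rest (x of reel in the frame of spindle between -0.005 and 0.005 m and z of reel in the frame of spindle between -0.005 and 0.005 m and y of reel in the frame of spindle between 0.0445 and 0.0535 m and x of near_journal in the frame of stand between -0.004 and 0.004 m and y of near_journal in the frame of stand between -0.053 and 0.053 m and z of near_journal in the frame of stand between 0.058 and 0.0885 m and x of far_journal in the frame of stand between -0.004 and 0.004 m and y of far_journal in the frame of stand between -0.053 and 0.053 m and z of far_journal in the frame of stand between 0.058 and 0.0885 m and value of joint catch_near between 0.0004 and 0.0026 m and value of joint catch_far between 0.0004 and 0.0026 m and angle between the y axis of spindle and the y axis of stand, either way round below 0.09 rad and linear speed of spindle below 0.02 m/s and linear speed of reel below 0.03 m/s); the robot touches nothing.
It fails at once if the spindle is forced against the stand with more than 50 N (contact force between spindle and stand above 50 N).
It fails at once if the spindle is rammed into the reel with more than 30 N (contact force between spindle and reel above 30 N).
It fails at once if the reel is dropped or knocked out of the cradle (height (world z) of reel below 0.042 m).
It fails at once if a tool or other thing on the bench is moved by more than 3 cm (distance of any of side_cutters, driver_red, small_motor from where it was at the start of the episode above 0.03 m).
It also fails if it takes over 72 s, if anything falls off the work surface, if the arm or the gripper's body presses on something with over 40 N, if the wrist force passes 120 N, or if a joint passes its speed limit or range.

### The arm

A 6-joint arm with a two-finger parallel gripper is mounted at the origin on a cart in front of the work surface, level with it; the furniture and walls round the work are solid. World frame = base frame: x ahead of the robot, y to its left, z up, the work surface at z = 0. Lengths are in m, angles in degrees, forces in N, time in s.
With the tool pointing down it reaches from about 0.3 to 0.75 m from the base axis. Payload 8.5 kg.
Tool frame: the origin (TCP) lies between the finger pads; the fingertips stand ahead of it and the grasp point (between the pads) lies 8 mm behind it (env.tcp_to_tips is the z of the fingertips in the tool frame, in m); z points along the fingers, x is the direction in which the jaws open and shut, and the axes are right-handed (so a half turn about z gives the same grasp; the last joint's range is limited). The gripper opens to 85 mm and grips with 20 to 120 N. Pads are 22 mm wide; open, the fingers measure 114 mm over their backs; the gripper's body (76 mm by 85 mm) begins 54 mm behind the grasp point. The pads swing forward as they close: fully open they stand 13 mm farther back than shut.
Start: joints at [54.528, 21.807, 74.336, -0, 83.858, -12.336], TCP at [0.216, 0.506, 0.213] pointing down, gripper open.
Joint ranges: [-178.18, 178.18], [-50.72, 133.34], [12.68, 142.11], [-81.47, 261.47], [9.98, 163.14], [-165.26, 165.26]. Speed limits (degrees/s): [136.94, 136.94, 180, 180, 180, 180].

### API

Orientations are given as a 3x3 rotation matrix whose columns are the frame's x, y, z axes.
In Python, from rig import observe, viewer, env gives the robot as it stands.
- The arm moves only by the tool jog_arm, never from a script. Its arguments are lists of equal length, an entry for each row: "dr": the turn, a rotation vector about the tool's x, y, z in rad, a list of three; "slide": the shift along the tool's x, y, z in m, a list of three; "gripper": the opening, from -1 (shut) to 1 (fully open), so that 0 is half open. In form: {"dr": [[rx, ry, rz], ...], "slide": [[dx, dy, dz], ...], "gripper": [gripper, ...]}. A call has exactly 10 rows; each row shifts and turns the commanded pose from where the row before left it, along the tool's axes as they then stand; what a row does not reach is not made up. A row lasts 1/10 s, in which the tool goes at most 50 mm and 8.59 degrees, less where a joint would pass 70% of its speed; a pose out of reach is approached as far as the arm can. A call is refused whole if a number of a shift passes 0.05 or a number of a turn 0.15, either way. A call with a gripper value outside its range is refused whole. The fingers move at their own pace and stop on an object; "force" is the grip in N (left out, the last holds). Time passes only in rows, so rows that do not move let the fingers close, or fill a call up. It gives the time, the measured TCP pose, the force and the opening at its end, in the units of the state.
- observe(): the state, without advancing time (a new reading comes with each control period).
- viewer.get_image(name): name is "scene" or "top" or "wrist"; returns a dict with "pixels" (400x640x3 uint8, blue, green, red), "camera_matrix" (3x3 intrinsics, pixels), "R" (3x3) and "t" (3): a world point X has camera coordinates R X + t. Camera axes: x right, y down, z forward; pixel columns grow to the right and rows downward; lengths in m; the calibration is good to about 2 mm. A picture is of the moment at which its call begins. There is no depth.
- env.close_job(): hands the job in, once; it reports no verdict.
The state is a dict: "time_s": time; "q": joint angles; "qvel": joint speeds; "joint_efforts": joint torques, N m; "position": TCP position; "tool_rot": TCP orientation; "ft_force": force on the tool from outside, world axes, zero at the start; "wrist_torque": the same for the moment, N m; "grip_width": finger opening in m.
Only numpy, scipy, OpenCV 4.12 (cv2) and the standard library are available. Lean on these libraries where they do the work, as an engineer would, in place of code of your own. Each camera call takes 0.05 s, during which the arm holds its last target.

## Working session

There is one attempt and no reset: what is moved stays moved. The work goes in short steps, Python scripts to look and compute and a tool call to move; the robot and the scene stay as the last step left them, time stands still between calls to the robot, and variables do not carry over. Pictures are saved under pics/ and viewed, and the job is handed in when it is done.

Besides the shell and the picture viewer there is one more tool, called after "Request:" in YAML: its name, and indented under it one key for each argument. jog_arm: Moves the arm, as the interface text tells. Its arguments: {"type":"object","properties":{"dr":{"type":"array","items":{"type":"array","items":{"type":"number"}}},"slide":{"type":"array","items":{"type":"array","items":{"type":"number"}}},"gripper":{"type":"array","items":{"type":"number"}},"force":{"type":"number"}},"required":["dr","slide","gripper"]}

```bash
ls; mkdir -p pics; python3 - <<'E'
from rig import observe, viewer, env
import cv2, json
s=observe(); print({k:(v if not hasattr(v,'tolist') else v.tolist()) for k,v in s.items()}); print(env.tcp_to_tips)
for n in ("scene","top","wrist"):
    im=viewer.get_image(n); cv2.imwrite(f"pics/{n}0.png",im["pixels"]); print(n,im["camera_matrix"],im["R"],im["t"])
E
```

```text
pics
{'time_s': 0.0, 'q': [54.528509763922884, 21.840859119618443, 74.38609969280617, 0.00026865236648686817, 83.85809080649598, -12.336102174050755], 'qvel': [-0.12652354994059475, 0.03240095284619595, -0.00944678662832657, -0.0096123971003286, -0.008226801744568659, -0.008316078777689641], 'joint_efforts': [-3.6110702694713837e-05, -44.847893714904785, -23.127787113189697, -0.00017067134649551008, 0.004865705268457532, -4.464151288630092e-06], 'position': [0.2159067241200266, 0.5054933354071927, 0.21250510653975635], 'tool_rot': [[0.39290499624766106, 0.9195786618736178, -0.0008651880441003377], [0.9195779270708923, -0.39290581714084954, -0.0012061927217884556], [-0.0014491265045116972, -0.0003216886812920535, -0.9999988982737762]], 'ft_force': [0.33888364540148724, 0.2793225062639839, -0.0668936435786771], 'wrist_torque': [-0.014935678731198351, -0.008818439812429453, -0.010297146550931837], 'grip_width': 0.08540436616955302}
0.011
scene [[384.60046214   0.         316.92661474]
 [  0.         384.60046214 196.91084116]
 [  0.           0.           1.        ]] [[ 0.89546374 -0.44509611  0.00584226]
 [-0.17684844 -0.36777454 -0.91294388]
 [ 0.40849641  0.81647495 -0.40804332]] [-0.54213032  0.12681293  0.80397895]
top [[455.01353576   0.         321.25656481]
 [  0.         455.01353576 202.31666001]
 [  0.           0.           1.        ]] [[ 0.00581592 -0.99994298 -0.00895577]
 [-0.98900723 -0.00442857 -0.14780085]
 [ 0.14775276  0.00971691 -0.98897659]] [-0.13953732  0.54705738  0.93137509]
wrist [[357.63105952   0.         320.65546203]
 [  0.         357.63105952 198.00140065]
 [  0.           0.           1.        ]] [[ 0.39472706  0.91879752 -0.00128932]
 [ 0.87320329 -0.37470189  0.31163201]
 [ 0.28584361 -0.12413542 -0.95020199]] [-0.54967383 -0.03924174  0.38051954]
```

View pics/scene0.png

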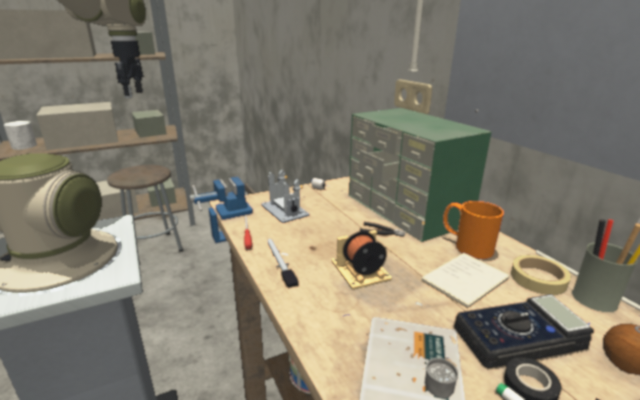

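View pics/top0.png

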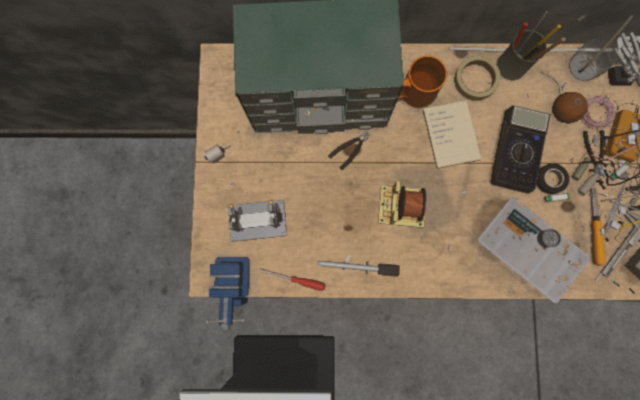

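View pics/wrist0.png

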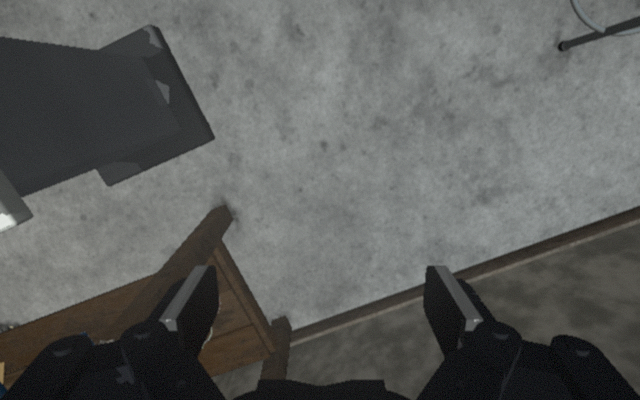

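```bash
python3 - <<'E'
import cv2
im=cv2.imread("pics/top0.png")
cv2.imwrite("pics/t_a.png",cv2.resize(im[170:300,300:440],None,fx=5.5,fy=4.6*1.0 if 0 else 5.5*0.8,interpolation=cv2.INTER_CUBIC)[:600])
cv2.imwrite("pics/t_b.png",cv2.resize(im[190:250,215:300],None,fx=9,fy=9,interpolation=cv2.INTER_CUBIC))
E
```

```text
(no output)
```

View pics/t_a.png

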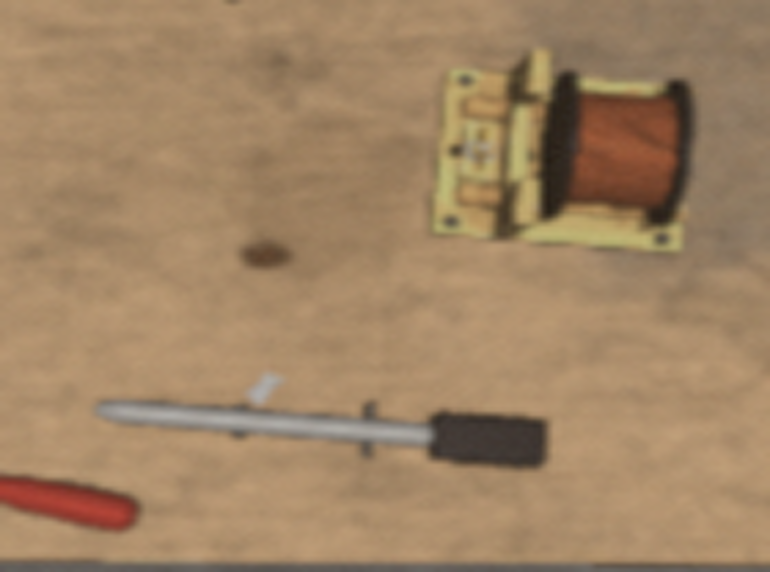

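View pics/t_b.png

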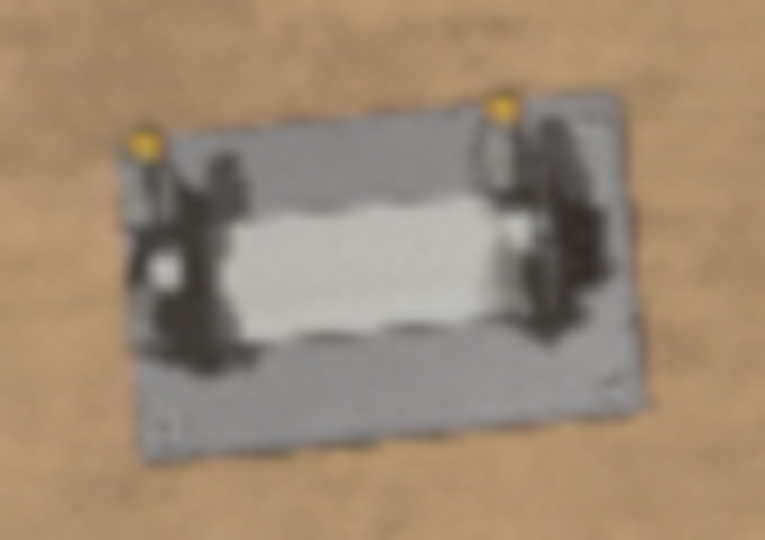

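```bash
cat > h.py <<'E'
import numpy as np, cv2
from rig import observe, viewer, env
def ray(im,u,v,z):
    K,R,t=map(np.array,(im["camera_matrix"],im["R"],im["t"]))
    c=-R.T@t; d=R.T@np.linalg.solve(K,[u,v,1.0]); return c+d*(z-c[2])/d[2]
def proj(im,X):
    K,R,t=map(np.array,(im["camera_matrix"],im["R"],im["t"]))
    p=K@(R@np.array(X)+t); return p[:2]/p[2]
def grab(n,name=None):
    im=viewer.get_image(n)
    if name: cv2.imwrite(f"pics/{name}.png",im["pixels"])
    return im
def crop(im,name,u0,v0,u1,v1,f):
    cv2.imwrite(f"pics/{name}.png",cv2.resize(im["pixels"][v0:v1,u0:u1],None,fx=f,fy=f,interpolation=cv2.INTER_CUBIC))
E
python3 - <<'E'
from h import *
np.set_printoptions(precision=4,suppress=True)
im=viewer.get_image("top")
a=lambda u,v,z:ray(im,300+u/5.5,170+v/4.4,z)
b=lambda u,v,z:ray(im,215+u/9,190+v/9,z)
h=a(489,440,.012);sh=a(433,432,.006);tip=a(97,410,.006)
print("handle",h,"sh",sh,"tip",tip,np.linalg.norm(tip-sh),"ang of axis",np.degrees(np.arctan2(*(tip-sh)[[0,1]])))
c=[b(*p,.008) for p in((120,135),(618,92),(645,410),(145,460))]
print("stand",*c,"ctr",np.mean(c,0)); 
for i in range(4): print(np.linalg.norm(c[i]-c[i-1]))
d=c[0]-c[1];print(np.degrees(np.arctan2(d[0],d[1])));d=c[3]-c[2];print(np.degrees(np.arctan2(d[0],d[1])))
for z in (0,.01): 
  k=[a(*p,z) for p in ((447,70),(433,233),(683,248))];print("cradle",*k,np.linalg.norm(k[0]-k[1]),np.linalg.norm(k[2]-k[1]))
  d=k[1]-k[2];print(np.degrees(np.arctan2(d[0],d[1])))
  d=k[0]-k[1];print(np.degrees(np.arctan2(-d[1],d[0])))
  ctr=(k[0]+k[2])/2; print(ctr)
E
```

```text
handle [ 0.4057 -0.2825  0.012 ] sh [ 0.4095 -0.2614  0.006 ] tip [ 0.4194 -0.1293  0.006 ] 0.13249575950158335 ang of axis 4.312020340543829
stand [0.5456 0.0688 0.008 ] [ 0.5569 -0.0533  0.008 ] [ 0.4788 -0.0613  0.008 ] [0.4661 0.0598 0.008 ] ctr [0.5119 0.0035 0.008 ]
0.08006619086215318
0.12260291662774508
0.07843893245724175
0.12177879405545157
-5.249048186780316
-6.008784769981813
cradle [ 0.5914 -0.2701  0.    ] [ 0.5083 -0.2634  0.    ] [ 0.5012 -0.3633  0.    ] 0.08339213851560023 0.10012828631510917
4.037777066129053
4.638860590320177
[ 0.5463 -0.3167  0.    ]
cradle [ 0.5895 -0.2689  0.01  ] [ 0.5072 -0.2622  0.01  ] [ 0.5003 -0.3611  0.01  ] 0.08255881216514642 0.09912771790545562
4.037777066129083
4.638860590320191
[ 0.5449 -0.315   0.01  ]
```

Request:
jog_arm:
  dr:
    - [0,0,0]
    - [0,0,0]
    - [0,0,0]
    - [0,0,0]
    - [0,0,0]
    - [0,0,0]
    - [0,0,0]
    - [0,0,0]
    - [0,0,0]
    - [0,0,0]
  slide:
    - [-0.03,0.033,-0.004]
    - [-0.03,0.033,-0.004]
    - [-0.03,0.033,-0.004]
    - [-0.03,0.033,-0.004]
    - [-0.03,0.033,-0.004]
    - [-0.03,0.033,-0.004]
    - [-0.03,0.033,-0.004]
    - [-0.03,0.033,-0.004]
    - [-0.03,0.033,-0.004]
    - [-0.03,0.033,-0.004]
  gripper: [0,0,0,0,0,0,0,0,0,0]
  force: 60

```text
time_s: 1.2
position: [0.402, 0.0984, 0.2534]
tool_rot: [[0.393, 0.92, 0.0], [0.92, -0.393, 0.0], [0.0, 0.0, -1.0]]
ft_force: [0.9, 0.0, 0.0]
grip_width: 0.0426
```

Request:
jog_arm:
  dr:
    - [0,0,0.1243]
    - [0,0,0.1243]
    - [0,0,0.1243]
    - [0,0,0.1243]
    - [0,0,0.1243]
    - [0,0,0.1243]
    - [0,0,0.1243]
    - [0,0,0.1243]
    - [0,0,0.1243]
    - [0,0,0.1243]
  slide:
    - [-0.0343,0.0172,0.005]
    - [-0.0319,0.0214,0.005]
    - [-0.029,0.0252,0.005]
    - [-0.0257,0.0285,0.005]
    - [-0.022,0.0315,0.005]
    - [-0.0179,0.034,0.005]
    - [-0.0135,0.0359,0.005]
    - [-0.0089,0.0373,0.005]
    - [-0.0043,0.0382,0.005]
    - [0.0005,0.0384,0.005]
  gripper: [0,0,0,0,0,0,0,0,0,0]

```text
time_s: 2.2
position: [0.425, -0.2846, 0.2028]
tool_rot: [[0.997, -0.081, -0.0], [-0.081, -0.997, 0.0], [-0.0, -0.0, -1.0]]
ft_force: [0.9, 0.3, 0.0]
grip_width: 0.0426
```

```bash
python3 - <<'E'
from h import *
s=observe();print(s["position"],s["q"],s["tool_rot"],s["time_s"],s["grip_width"])
im=grab("wrist","w1");print(proj(im,(.4057,-.2825,.012)),-np.array(im["R"]).T@im["t"])
E
```

```text
[ 0.42501957 -0.28464512  0.20280329] [-4.70922122e+01  1.84225129e+01  8.13713515e+01  2.85380496e-03
  8.02168755e+01 -4.24281129e+01] [[ 9.96687839e-01 -8.13224627e-02 -9.16651081e-05]
 [-8.13224462e-02 -9.96687830e-01  1.70711860e-04]
 [-1.05244207e-04 -1.62692004e-04 -9.99999981e-01]] 2.2 0.04264598026379569
[301.42586821 164.57644774] [ 0.43143248 -0.20454234  0.36330966]
```

View pics/w1.png

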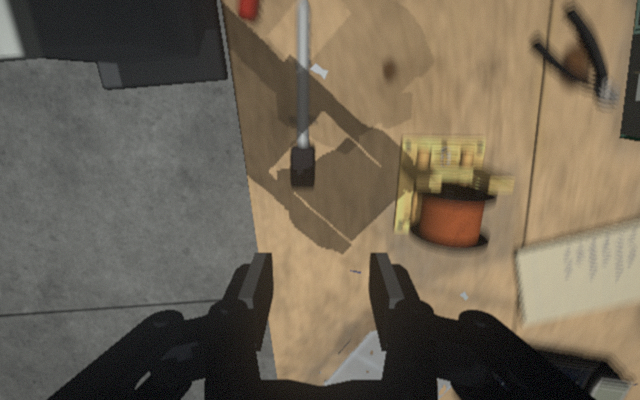

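```bash
python3 - <<'E'
from h import *
im=grab("wrist")
crop(im,"w1a",270,0,350,195,4*0.75)
crop(im,"w1b",390,120,530,260,5)
E
```

```text
(no output)
```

View pics/w1a.png

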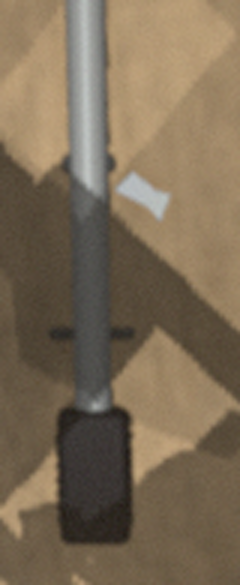

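View pics/w1b.png

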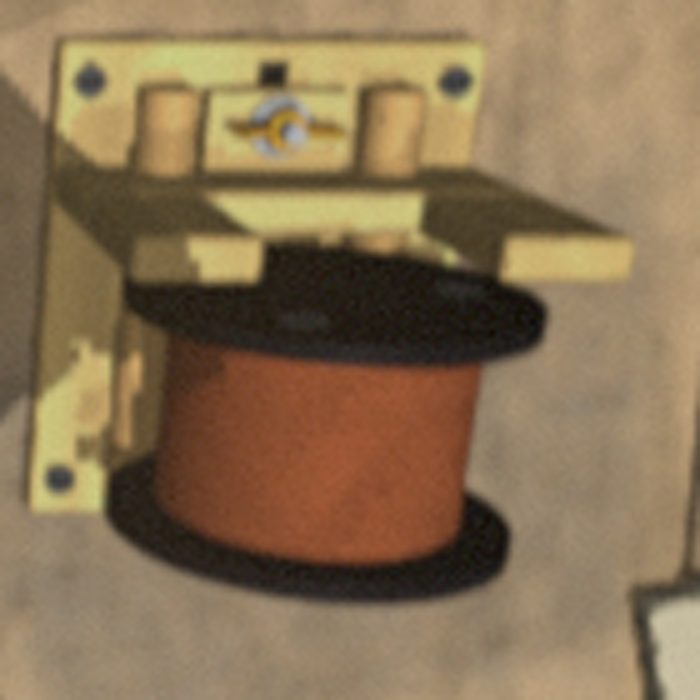

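```bash
python3 - <<'E'
from h import *
np.set_printoptions(precision=4,suppress=True)
im=viewer.get_image("wrist")
a=lambda u,v,z:ray(im,270+u/3,v/3,z)
b=lambda u,v,z:ray(im,390+u/5,120+v/5,z)
hc=a(95,475,.012); sh=a(93,405,.006); pin=a(92,333,.006); ball=a(88,163,.006); far=a(86,2,.006)
print("handle",hc,"sh",sh,"pin",pin,"ball",ball,"far",far)
ang=lambda d:np.degrees(np.arctan2(d[0],d[1]))
print(ang(far-sh),ang(ball-pin),ang(far-hc),np.linalg.norm(pin-sh),np.linalg.norm(ball-pin))
for z in (0.0,.01,.012):
  k=[b(*p,z) for p in ((60,38),(483,42),(35,512))];print("cradle",*k,np.linalg.norm(k[0]-k[1]),np.linalg.norm(k[2]-k[0]),ang(k[0]-k[2]))
  d=k[1]-k[0];print(np.degrees(np.arctan2(-d[1],d[0])),(k[1]+k[2])/2)
for p in ((135,237),(632,235),(135,283),(632,280),(265,282),(502,281)): print("fence",b(*p,.072))
# reel top of flanges z=.086
for p in ((345,600),(315,602),(330,362)): print(b(*p,.05),b(*p,.086))
E
```

```text
handle [ 0.4064 -0.278   0.012 ] sh [ 0.4076 -0.2558  0.006 ] pin [ 0.4097 -0.2327  0.006 ] ball [ 0.4137 -0.1817  0.006 ] far [ 0.4177 -0.1376  0.006 ]
4.8437098334499025 4.477422200938971 4.602861387827496 0.023185775878306638 0.051169919377715985
cradle [ 0.5088 -0.2579  0.    ] [ 0.5932 -0.2658  0.    ] [ 0.5019 -0.3598  0.    ] 0.08480385007499334 0.10218869088150485 3.8631048837348256
5.394298796385312 [ 0.5475 -0.3128  0.    ]
cradle [ 0.5066 -0.2565  0.01  ] [ 0.5887 -0.2642  0.01  ] [ 0.4999 -0.3556  0.01  ] 0.08246315664918315 0.09936815388080322 3.86310488373485
5.394298796385329 [ 0.5443 -0.3099  0.01  ]
cradle [ 0.5062 -0.2562  0.012 ] [ 0.5878 -0.2639  0.012 ] [ 0.4996 -0.3547  0.012 ] 0.08199501796402128 0.09880404648066288 3.863104883734811
5.394298796385306 [ 0.5437 -0.3093  0.012 ]
fence [ 0.5054 -0.2815  0.072 ]
fence [ 0.5876 -0.2881  0.072 ]
fence [ 0.5054 -0.2894  0.072 ]
fence [ 0.5883 -0.2959  0.072 ]
fence [ 0.5271 -0.2911  0.072 ]
fence [ 0.5666 -0.2943  0.072 ]
[ 0.5509 -0.3618  0.05  ] [ 0.5371 -0.3439  0.086 ]
[ 0.5452 -0.3618  0.05  ] [ 0.5321 -0.3439  0.086 ]
[ 0.5465 -0.3137  0.05  ] [ 0.5332 -0.3013  0.086 ]
```

Request:
jog_arm:
  dr:
    - [0,0,0]
    - [0,0,0]
    - [0,0,0]
    - [0,0,0]
    - [0,0,0]
    - [0,0,0]
    - [0,0,0]
    - [0,0,0]
    - [0,0,0]
    - [0,0,0]
  slide:
    - [-0.0065,-0.001,0.03]
    - [-0.0064,-0.0011,0.03]
    - [-0.0064,-0.001,0.03]
    - [0,0,0.03]
    - [0,0,0.02]
    - [0,0,0.01]
    - [0,0,0]
    - [0,0,0]
    - [0,0,0]
    - [0,0,0]
  gripper: [0,0,0,0,0,0,0,0,0,0]

```text
time_s: 3.35
position: [0.4066, -0.2787, 0.054]
tool_rot: [[0.997, -0.076, 0.001], [-0.076, -0.997, -0.001], [0.001, 0.001, -1.0]]
ft_force: [0.6, -0.1, 0.5]
grip_width: 0.0423
```

```bash
python3 - <<'E'
from h import *
np.set_printoptions(precision=4,suppress=True)
s=observe();print(s["position"],s["tool_rot"],s["time_s"],s["ft_force"])
im=grab("wrist","w2");
p=np.array(s["position"]);R=np.array(s["tool_rot"])
print(proj(im,p+R@[0,0,.011]), proj(im,(.4064,-.278,.012)),proj(im,p))
E
```

```text
[ 0.4066 -0.2787  0.054 ] [[ 0.9971 -0.0757  0.0011]
 [-0.0757 -0.9971 -0.0013]
 [ 0.0012  0.0012 -1.    ]] 3.35 [ 0.6007 -0.0581  0.4849]
[321.029  241.6555] [320.5161 218.7137] [321.0628 251.1284]
```

View pics/w2.png

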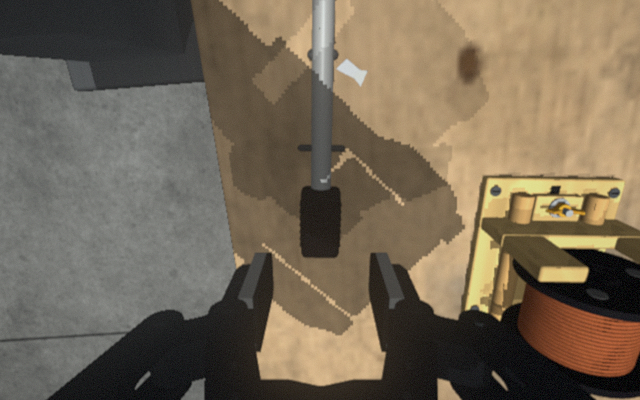

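Request:
jog_arm:
  dr:
    - [0,0,0]
    - [0,0,0]
    - [0,0,0]
    - [0,0,0]
    - [0,0,0]
    - [0,0,0]
    - [0,0,0]
    - [0,0,0]
    - [0,0,0]
    - [0,0,0]
  slide:
    - [0,0.001,0.015]
    - [0,0,0.012]
    - [0,0,0.008]
    - [0,0,0.004]
    - [0,0,0.002]
    - [0,0,0]
    - [0,0,0]
    - [0,0,0]
    - [0,0,0]
    - [0,0,0]
  gripper: [0,0,0,0,0,0,-1,-1,-1,-1]
  force: 60

```text
time_s: 4.4
position: [0.4062, -0.2795, 0.0123]
tool_rot: [[0.997, -0.076, 0.0], [-0.076, -0.997, -0.0], [0.0, 0.0, -1.0]]
ft_force: [0.2, 0.3, 0.0]
grip_width: 0.0002
```

```bash
python3 - <<'E'
from h import *
np.set_printoptions(precision=4,suppress=True)
s=observe();print(s["position"],s["tool_rot"],s["time_s"],s["ft_force"],s["grip_width"])
im=grab("wrist","w3");
E
```

```text
[ 0.4062 -0.2795  0.0123] [[ 0.9971 -0.0759  0.0002]
 [-0.0759 -0.9971 -0.0002]
 [ 0.0002  0.0002 -1.    ]] 4.4 [0.1764 0.2558 0.0006] 0.00021452390579167557
```

View pics/w3.png

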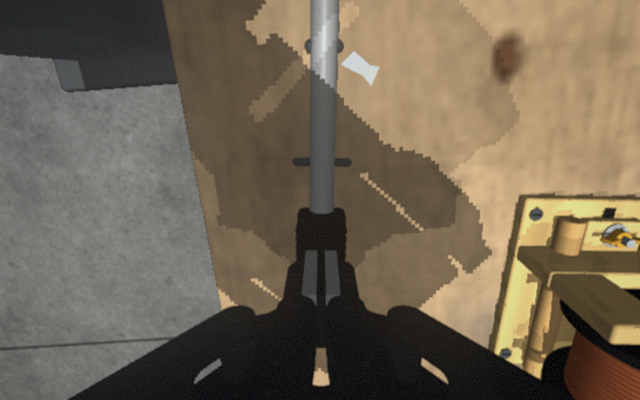

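```bash
python3 - <<'E'
from h import *
np.set_printoptions(precision=4,suppress=True)
im=viewer.get_image("wrist")
print("sh",ray(im,321,212,.006),"pin",ray(im,322,161,.006))
for y in (-.2795,-.2685,-.2905):
  for z in (0.0013,.012,.02): print(y,z,proj(im,(.4062,y,z)))
crop(im,"w3c",270,190,370,330,4.2)
t=grab("top"); crop(t,"t3",300,220,440,300,5.5)
t=grab("scene"); crop(t,"s3",220,190,420,310,4)
E
```

```text
sh [ 0.4076 -0.2612  0.006 ] pin [ 0.4101 -0.2355  0.006 ]
-0.2795 0.0013 [321.0566 241.7067]
-0.2795 0.012 [321.0934 250.9163]
-0.2795 0.02 [321.1238 258.521 ]
-0.2685 0.0013 [319.4034 222.3193]
-0.2685 0.012 [319.3445 230.5789]
-0.2685 0.02 [319.2958 237.4124]
-0.2905 0.0013 [322.6507 260.4012]
-0.2905 0.012 [322.7763 270.4861]
-0.2905 0.02 [322.8798 278.7981]
```

View pics/w3c.png

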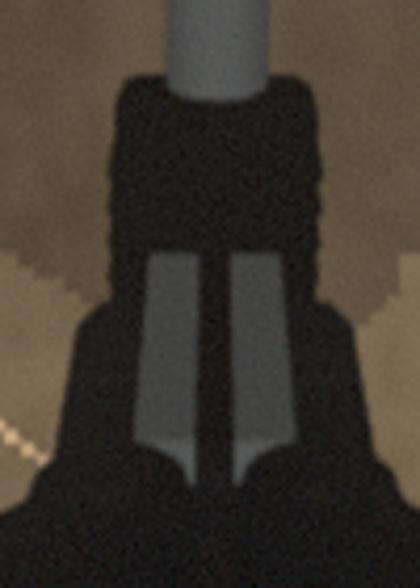

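View pics/t3.png

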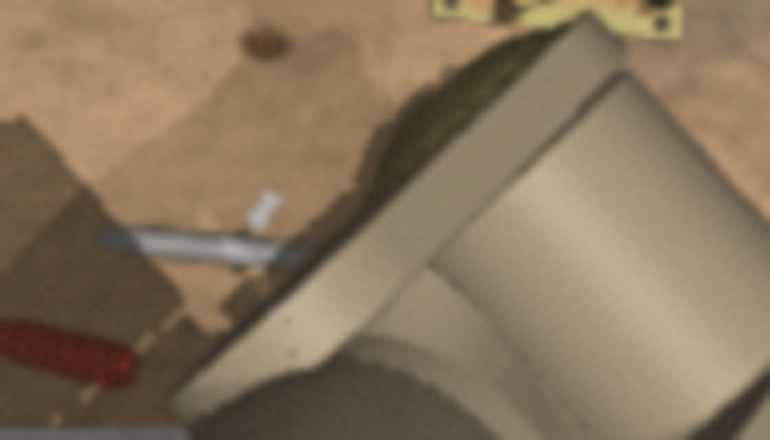

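View pics/s3.png

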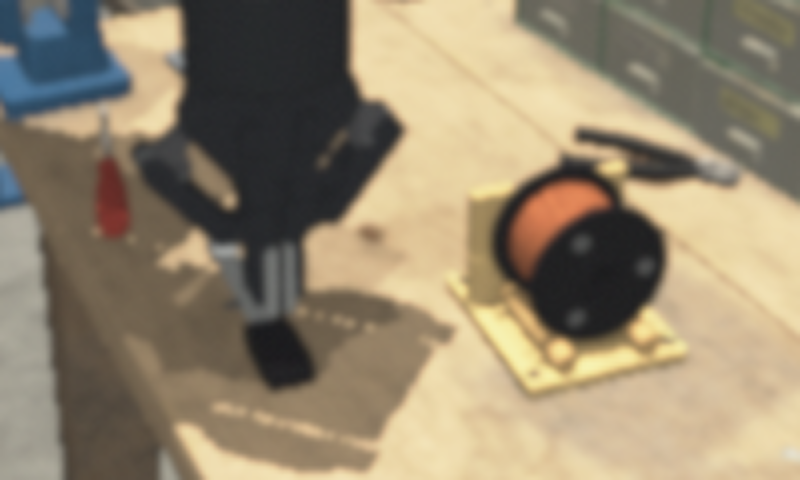

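```bash
python3 - <<'E'
from h import *
np.set_printoptions(precision=2,suppress=True)
t=grab("scene"); 
for y in (-.2795,-.2905,-.2685):
  for z in (0.0013,.012,.02,.03): print(y,z,(proj(t,(.4062,y,z))-[220,190])*4)
print("handle end",(proj(t,(.405,-.3075,.012))-[220,190])*4,(proj(t,(.4085,-.2615,.012))-[220,190])*4)
crop(t,"s4",270,230,320,300,8)
E
```

```text
-0.2795 0.0013 [275.66 352.65]
-0.2795 0.012 [275.13 334.18]
-0.2795 0.02 [274.73 320.23]
-0.2795 0.03 [274.22 302.61]
-0.2905 0.0013 [284.57 365.14]
-0.2905 0.012 [284.09 346.52]
-0.2905 0.02 [283.72 332.44]
-0.2905 0.03 [283.26 314.68]
-0.2685 0.0013 [266.96 340.46]
-0.2685 0.012 [266.38 322.15]
-0.2685 0.02 [265.95 308.31]
-0.2685 0.03 [265.4  290.84]
handle end [296.   366.88] [265.3  313.45]
```

View pics/s4.png

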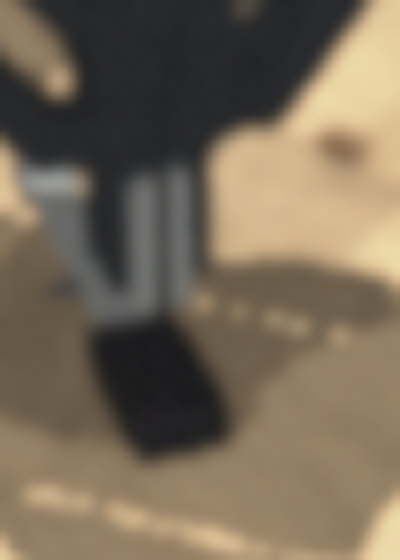

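Request:
jog_arm:
  dr:
    - [0,0,0]
    - [0,0,0]
    - [0,0,0]
    - [0,0,0]
    - [0,0,0]
    - [0,0,0]
    - [0,0,0]
    - [0,0,0]
    - [0,0,0]
    - [0,0,0]
  slide:
    - [0,0,-0.004]
    - [0,0,0]
    - [0,0,0]
    - [0,0,0]
    - [0,0,0.004]
    - [0,0,0.002]
    - [0,0,0.002]
    - [0,0,0]
    - [0,0,0]
    - [0,0,0]
  gripper: [0,0,0,0,0,0,0,0,0,0]

```text
time_s: 5.65
position: [0.4062, -0.2795, 0.0082]
tool_rot: [[0.997, -0.076, 0.0], [-0.076, -0.997, -0.0], [0.0, 0.0, -1.0]]
ft_force: [0.7, 0.3, -0.2]
grip_width: 0.0428
```

```bash
python3 - <<'E'
from h import *
np.set_printoptions(precision=4,suppress=True)
s=observe();print(s["position"],s["time_s"],s["ft_force"],s["grip_width"])
im=grab("wrist");t=grab("scene");
crop(im,"w5",220,180,420,330,4);crop(t,"s5",250,200,350,300,6)
E
```

```text
[ 0.4062 -0.2795  0.0082] 5.65 [ 0.6688  0.3185 -0.1814] 0.04280778194107823
```

View pics/w5.png

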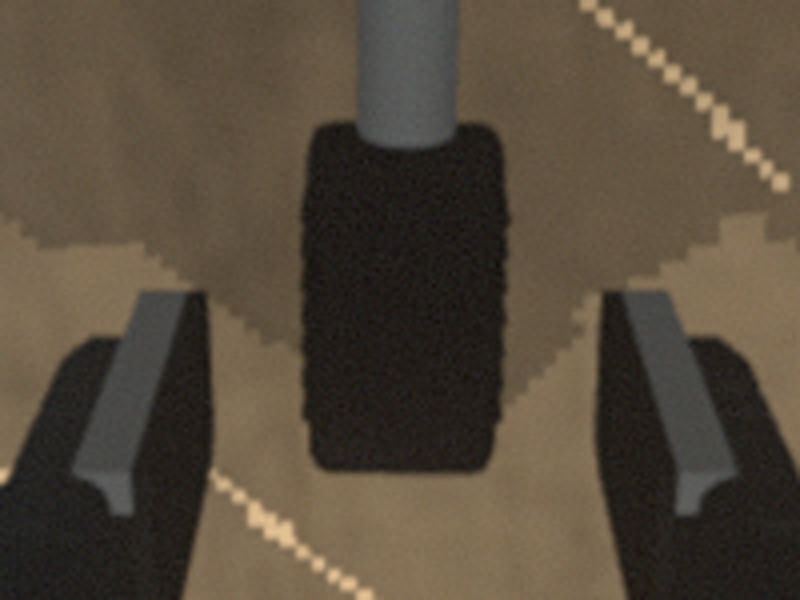

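View pics/s5.png

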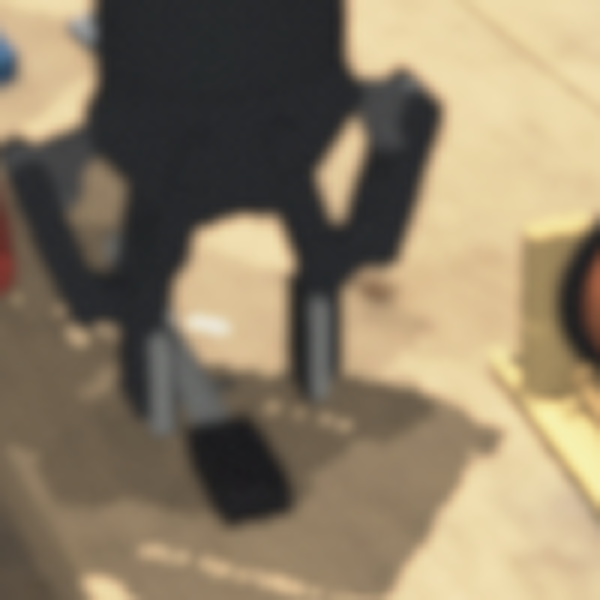

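Request:
jog_arm:
  dr:
    - [0,0,0]
    - [0,0,0]
    - [0,0,0]
    - [0,0,0]
    - [0,0,0]
    - [0,0,0]
    - [0,0,0]
    - [0,0,0]
    - [0,0,0]
    - [0,0,0]
  slide:
    - [0,0,0.004]
    - [0,0,0.003]
    - [0,0,0.003]
    - [0,0,0.002]
    - [0,0,0.002]
    - [0,0,0.002]
    - [0,0,0.002]
    - [0,0,0.001]
    - [0,0,0]
    - [0,0,0]
  gripper: [0,0,0,0,0,0,0,0,0,0]

```text
time_s: 6.75
position: [0.4062, -0.2795, -0.0108]
tool_rot: [[0.997, -0.076, 0.0], [-0.076, -0.997, -0.0], [0.0, 0.0, -1.0]]
ft_force: [-0.2, -0.4, 0.3]
grip_width: 0.0426
```

```bash
python3 - <<'E'
from h import *
np.set_printoptions(precision=4,suppress=True)
s=observe();print(s["position"],s["time_s"],s["ft_force"],s["grip_width"])
t=grab("scene");im=grab("wrist")
crop(im,"w6",220,180,420,330,4);crop(t,"s6",250,200,350,300,6)
E
```

```text
[ 0.4062 -0.2795 -0.0108] 6.75 [-0.2043 -0.3649  0.2768] 0.04263063173789319
```

View pics/s6.png

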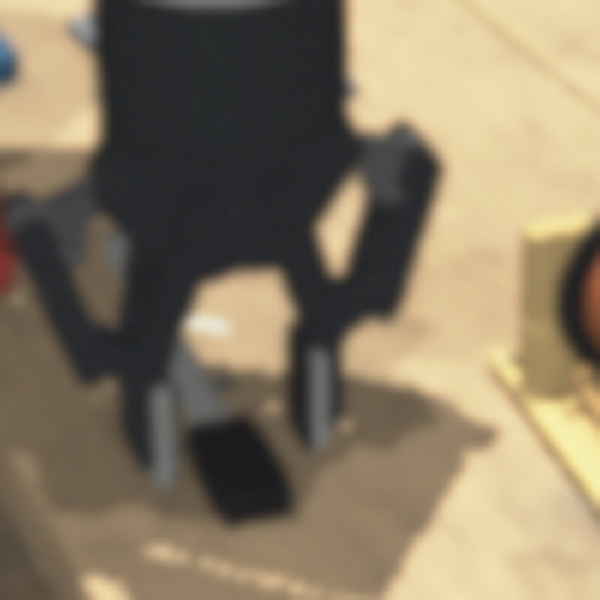

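View pics/w6.png

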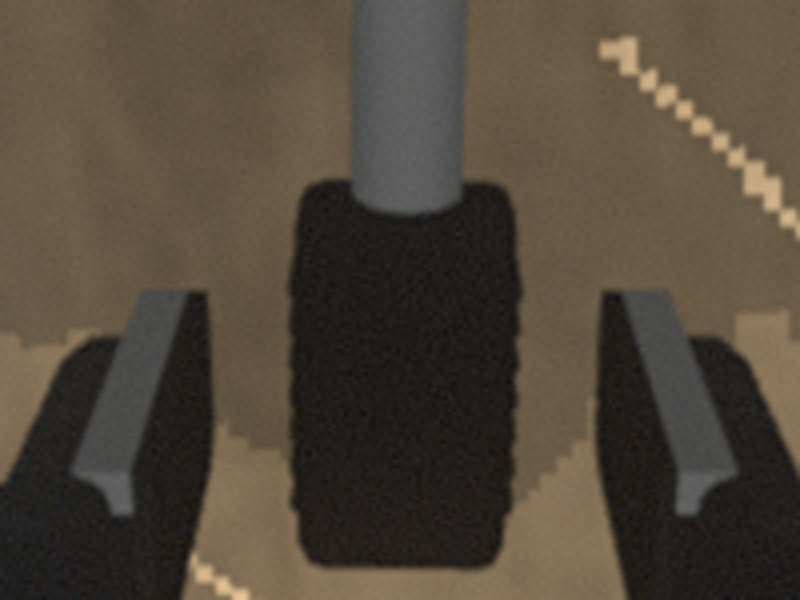

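Request:
jog_arm:
  dr:
    - [0,0,0]
    - [0,0,0]
    - [0,0,0]
    - [0,0,0]
    - [0,0,0]
    - [0,0,0]
    - [0,0,0]
    - [0,0,0]
    - [0,0,0]
    - [0,0,0]
  slide:
    - [0,0.003,0.002]
    - [0,0,0.002]
    - [0,0,0.001]
    - [0,0,0]
    - [0,0,0]
    - [0,0,0]
    - [0,0,0]
    - [0,0,0]
    - [0,0,0]
    - [0,0,0]
  gripper: [0,0,0,0,-1,-1,-1,-1,-1,-1]
  force: 100

```text
time_s: 7.85
position: [0.4061, -0.2825, -0.0154]
tool_rot: [[0.997, -0.076, 0.0], [-0.076, -0.997, -0.0], [0.0, 0.0, -1.0]]
ft_force: [0.5, 1.8, 6.2]
grip_width: 0.0206
```

```bash
python3 - <<'E'
from h import *
np.set_printoptions(precision=4,suppress=True)
s=observe();print(s["position"],s["time_s"],s["ft_force"],s["grip_width"])
t=grab("scene");im=grab("wrist","w7")
crop(t,"s7",250,200,350,300,6)
E
```

```text
[ 0.4061 -0.2825 -0.0154] 7.85 [0.4999 1.8179 6.2406] 0.02061853865010947
```

View pics/s7.png

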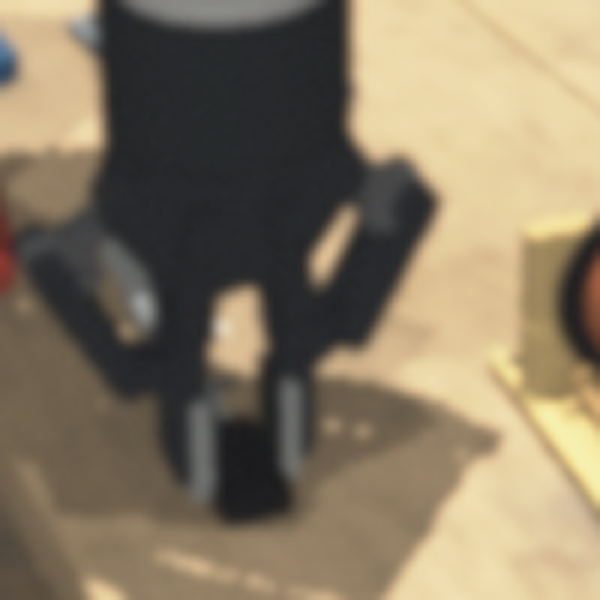

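View pics/w7.png

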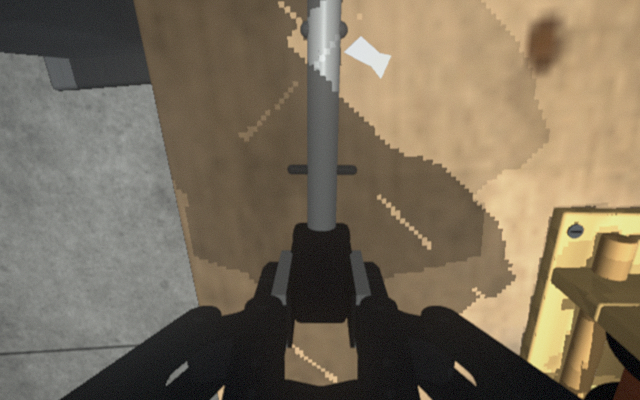

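Request:
jog_arm:
  dr:
    - [0,0,0]
    - [0,0,0]
    - [0,0,0]
    - [0,0,0]
    - [0,0,0]
    - [0,0,0]
    - [0,0,0]
    - [0,0,0]
    - [0,0,0]
    - [0,0,0]
  slide:
    - [0,0,-0.005]
    - [0,0,-0.01]
    - [0,0,-0.02]
    - [0,0,-0.025]
    - [0,0,-0.025]
    - [0,0,-0.02]
    - [0,0,-0.015]
    - [0,0,0]
    - [0,0,0]
    - [0,0,0]
  gripper: [-1,-1,-1,-1,-1,-1,-1,-1,-1,-1]

```text
time_s: 8.95
position: [0.4056, -0.2821, 0.1034]
tool_rot: [[0.997, -0.076, -0.001], [-0.076, -0.997, 0.001], [-0.001, -0.001, -1.0]]
ft_force: [0.8, -1.0, -1.2]
grip_width: 0.0209
```

```bash
python3 - <<'E'
from h import *
np.set_printoptions(precision=4,suppress=True)
s=observe();print(s["position"],s["time_s"],s["ft_force"],s["grip_width"])
im=grab("wrist","w8");t=grab("top","t8")
for p in ((.528,-.52,0),(.48,-.52,0.04),(.58,-.52,.04),(.528,-.545,.04)): print(proj(t,p))
E
```

```text
[ 0.4056 -0.2821  0.1034] 8.95 [ 0.8152 -0.96   -1.1863] 0.020870095572457743
[495.0027 214.6235]
[503.1634 234.969 ]
[500.6717 188.1973]
[513.7964 212.3946]
```

View pics/w8.png

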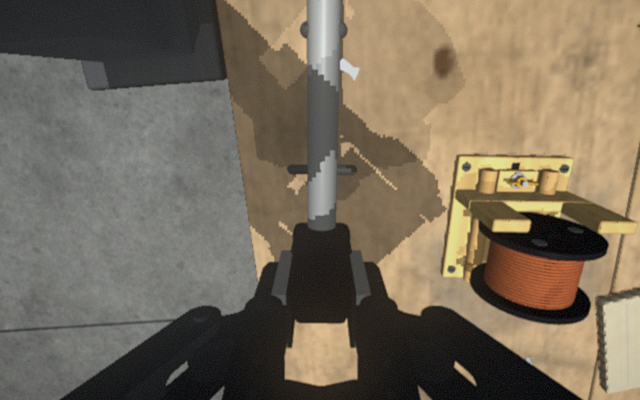

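View pics/t8.png

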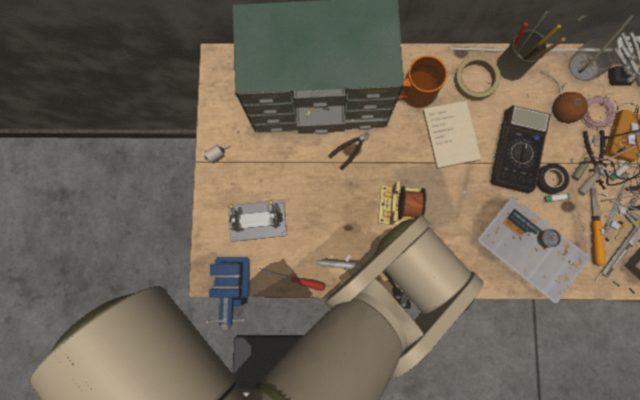

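```bash
python3 - <<'E'
from h import *
np.set_printoptions(precision=4,suppress=True)
s=observe();im=grab("wrist");t=grab("top");sc=grab("scene")
p=np.array(s["position"]);R=np.array(s["tool_rot"]);z=p[2]+.0214
for n,u,v in (("sh",321,228),("pin",321.7,169.5),("mid",324,100),("ball",324,30),("top",324.5,3)):
  w=ray(im,u,v,z); print(n,w,R.T@(w-p))
crop(sc,"s8",340,270,640,400,2.6)
crop(t,"t8b",440,90,600,310,2.7)
print(-np.array(sc["R"]).T@sc["t"],-np.array(t["R"]).T@t["t"])
for n,u,v,z in (("boxcorner",513,200,.03),("boxleft",480,240,.03),("meterBL",492,186,.04),("meterBR",541,191,.04)): print(n,ray(t,u,v,z))
# predicted positions in scene of finger tip
for q in ((.501,-.532,.046),(.555,-.532,.046),(.528,-.50,.05)): print("sc",(proj(sc,q)-[340,270])*2.6,"top",(proj(t,q)-[440,90])*2.7)
E
```

```text
sh [ 0.4073 -0.2608  0.1248] [-0.     -0.0215 -0.0214]
pin [ 0.4095 -0.2356  0.1248] [ 0.0003 -0.0467 -0.0213]
mid [ 0.4124 -0.209   0.1248] [ 0.0012 -0.0735 -0.0213]
ball [ 0.4142 -0.1851  0.1248] [ 0.0012 -0.0975 -0.0213]
top [ 0.415  -0.1766  0.1248] [ 0.0013 -0.106  -0.0213]
[ 0.1795 -0.8511  0.447 ] [ 0.4042 -0.1462  1.0007]
boxcorner [ 0.5562 -0.549   0.03  ]
boxleft [ 0.4698 -0.4743  0.03  ]
meterBL [ 0.5847 -0.5018  0.04  ]
meterBR [ 0.5743 -0.6054  0.04  ]
sc [198.427  155.3592] top [187.5862 363.8905]
sc [272.2769 125.6335] top [183.7752 295.2353]
sc [199.7421 100.4301] top [146.3991 328.5772]
```

View pics/s8.png

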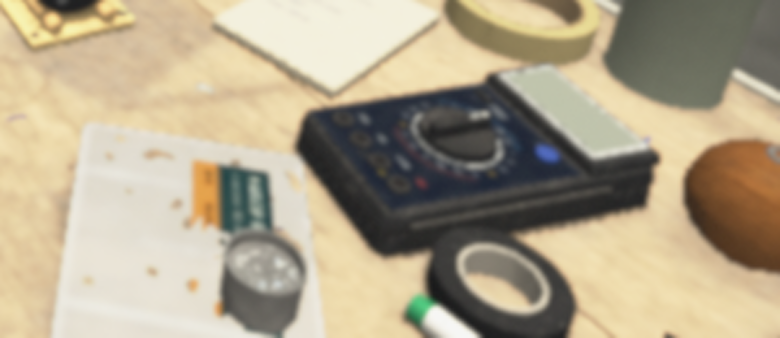

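View pics/t8b.png

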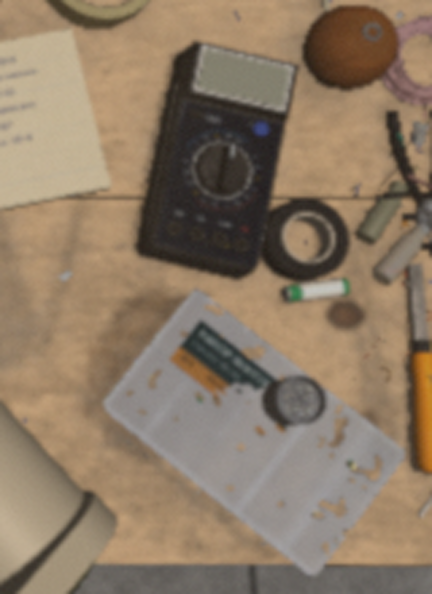

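Request:
jog_arm:
  dr:
    - [0,0,0]
    - [0,0,0]
    - [0,0,0]
    - [0,0,0]
    - [0,0,0]
    - [0,0,0]
    - [0,0,0]
    - [0,0,0]
    - [0,0,0]
    - [0,0,0]
  slide:
    - [0.01,0.016,0]
    - [0.02,0.032,0]
    - [0.023,0.038,0]
    - [0.025,0.04,0]
    - [0.025,0.04,0]
    - [0.02,0.0318,0]
    - [0.0125,0.02,0]
    - [0.006,0.01,0]
    - [0,0,0]
    - [0,0,0]
  gripper: [-1,-1,-1,-1,-1,-1,-1,-1,-1,-1]

```text
time_s: 10.2
position: [0.5295, -0.5198, 0.1035]
tool_rot: [[0.997, -0.076, -0.001], [-0.076, -0.997, 0.001], [-0.001, -0.001, -1.0]]
ft_force: [0.2, 0.0, -0.7]
grip_width: 0.0209
```

```bash
python3 - <<'E'
from h import *
np.set_printoptions(precision=4,suppress=True)
s=observe();print(s["position"],s["q"],s["tool_rot"],s["time_s"],s["ft_force"],s["grip_width"])
im=grab("wrist","w9");t=grab("top","t9");sc=grab("scene","s9")
E
```

```text
[ 0.5295 -0.5198  0.1035] [-53.5843  46.3063  46.8202   0.0044  86.9517 -49.2332] [[ 0.9971 -0.0759 -0.0007]
 [-0.0759 -0.9971  0.0011]
 [-0.0008 -0.0011 -1.    ]] 10.2 [ 0.1922  0.0442 -0.7203] 0.020898040742215986
```

View pics/w9.png

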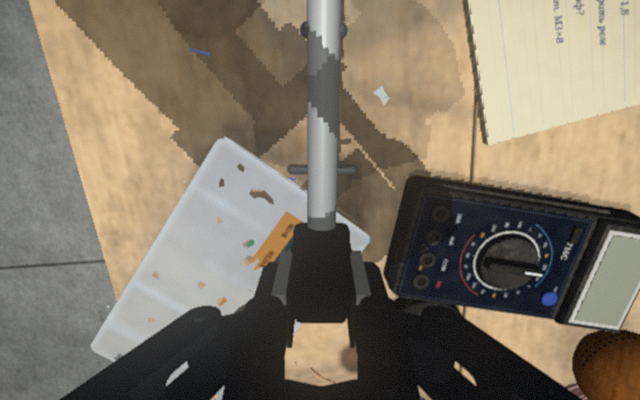

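View pics/t9.png

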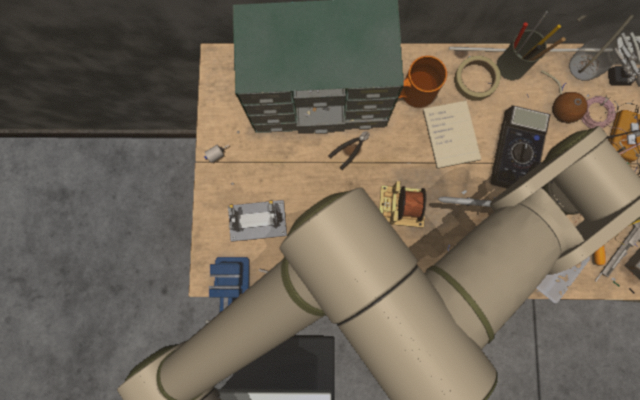

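View pics/s9.png

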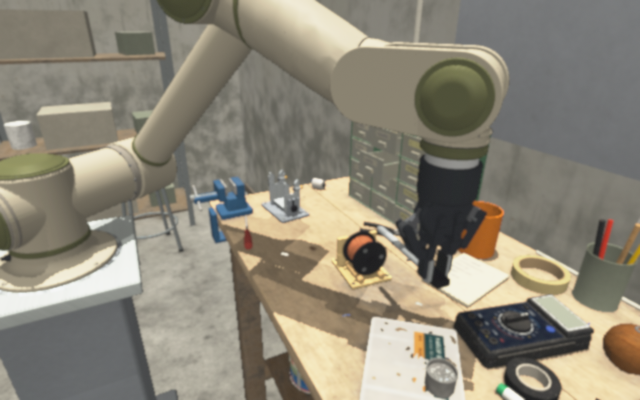

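Request:
jog_arm:
  dr:
    - [0,0,0]
    - [0,0,0]
    - [0,0,0]
    - [0,0,0]
    - [0,0,0]
    - [0,0,0]
    - [0,0,0]
    - [0,0,0]
    - [0,0,0]
    - [0,0,0]
  slide:
    - [0,0,0.005]
    - [0,0,0.01]
    - [0,0,0.015]
    - [0,0,0.015]
    - [0,0,0.015]
    - [0,0,0.01]
    - [0,0,0.0045]
    - [0,0,0]
    - [0,0,0]
    - [0,0,0]
  gripper: [-1,-1,-1,-1,-1,-1,-1,-1,-1,-1]

```text
time_s: 11.35
position: [0.53, -0.5207, 0.0305]
tool_rot: [[0.997, -0.076, 0.001], [-0.076, -0.997, -0.001], [0.001, 0.001, -1.0]]
ft_force: [0.3, -0.5, -1.3]
grip_width: 0.0206
```

```bash
python3 - <<'E'
from h import *
np.set_printoptions(precision=4,suppress=True)
s=observe();print(s["position"],s["time_s"],s["ft_force"],s["grip_width"])
t=grab("top");sc=grab("scene")
crop(t,"t10",370,170,500,230,6);crop(sc,"s10",320,200,470,300,5)
p=np.array(s["position"]);R=np.array(s["tool_rot"])
for n,y in (("sh",-.0225),("ball",-.0975),("tip",-.1545)):
  w=p+R@[0,y,-.0214]; print(n,w,(proj(t,w)-[370,170])*6,(proj(sc,w)-[320,200])*5)
E
```

```text
[ 0.53   -0.5207  0.0305] 11.35 [ 0.2679 -0.4832 -1.3383] 0.02058512935407961
sh [ 0.5317 -0.4982  0.0519] [741.6449 239.0316] [490.3948 531.2724]
ball [ 0.5374 -0.4234  0.0518] [526.2772 221.9469] [359.0025 395.2025]
tip [ 0.5417 -0.3666  0.0517] [363.0955 209.0021] [274.9582 308.1662]
```

View pics/t10.png

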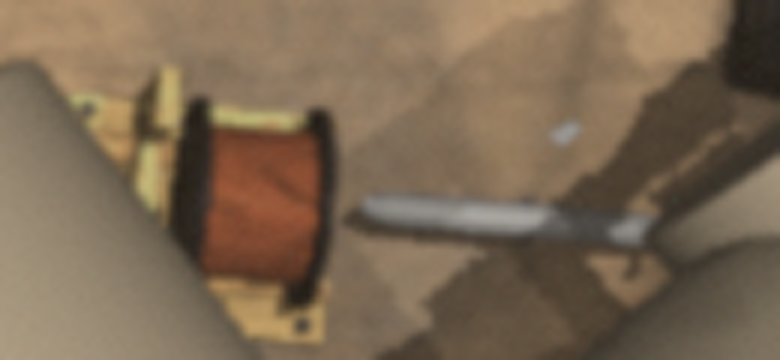

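View pics/s10.png

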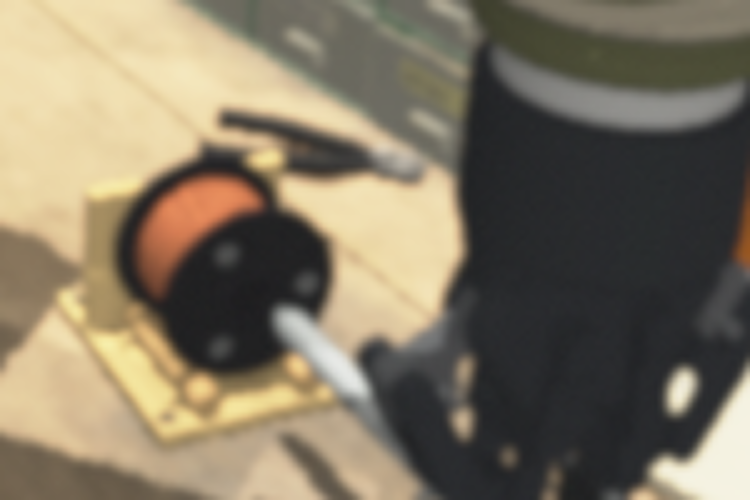

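```bash
python3 - <<'E'
from h import *
np.set_printoptions(precision=4,suppress=True)
t=grab("top");sc=grab("scene");
for p in ((322,108),(298,306),(310,207)): print("top",ray(t,370+p[0]/6,170+p[1]/6,.05))
for p in ((252,294),(248,290)):
  for z in (.046,.05,.054): print("scene",p,z,ray(sc,320+p[0]/5,200+p[1]/5,z))
for q in ((.543,-.353,.05),(.541,-.353,.05),(.545,-.353,.05)): print((proj(sc,q)-[320,200])*5,(proj(t,q)-[370,170])*6)
crop(sc,"s11",340,235,400,285,12)
E
```

```text
top [ 0.5779 -0.3536  0.05  ]
top [ 0.5076 -0.3433  0.05  ]
top [ 0.5426 -0.3484  0.05  ]
scene (252, 294) 0.046 [ 0.5446 -0.3479  0.046 ]
scene (252, 294) 0.05 [ 0.5409 -0.3529  0.05  ]
scene (252, 294) 0.054 [ 0.5373 -0.3579  0.054 ]
scene (248, 290) 0.046 [ 0.5447 -0.3449  0.046 ]
scene (248, 290) 0.05 [ 0.5411 -0.35    0.05  ]
scene (248, 290) 0.054 [ 0.5374 -0.355   0.054 ]
[256.838 292.807] [323.0591 205.8591]
[252.3408 294.1081] [323.2158 211.4971]
[261.3249 291.509 ] [322.9026 200.2245]
```

View pics/s11.png

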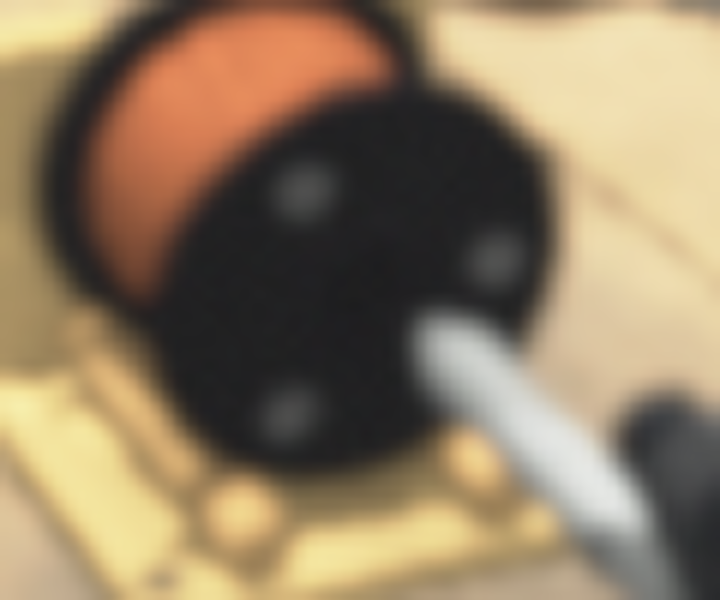

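Request:
jog_arm:
  dr:
    - [0,0,0]
    - [0,0,0]
    - [0,0,0]
    - [0,0,0]
    - [0,0,0]
    - [0,0,0]
    - [0,0,0]
    - [0,0,0]
    - [0,0,0]
    - [0,0,0]
  slide:
    - [0,-0.005,0.0005]
    - [0,-0.005,0]
    - [0,-0.004,0]
    - [0,-0.004,0]
    - [0,-0.004,0]
    - [0,-0.004,0]
    - [0,-0.002,0]
    - [0,-0.002,0]
    - [0,0,0]
    - [0,0,0]
  gripper: [-1,-1,-1,-1,-1,-1,-1,-1,-1,-1]

```text
time_s: 12.55
position: [0.5319, -0.4903, 0.029]
tool_rot: [[0.997, -0.076, -0.0], [-0.076, -0.997, 0.0], [-0.0, -0.0, -1.0]]
ft_force: [-0.7, 1.2, -0.1]
grip_width: 0.0208
```

```bash
python3 - <<'E'
from h import *
np.set_printoptions(precision=4,suppress=True)
s=observe();print(s["position"],s["time_s"],s["ft_force"],s["wrist_torque"],s["grip_width"])
t=grab("top");sc=grab("scene")
a=cv2.resize(t["pixels"][170:230,370:500],None,fx=6,fy=6,interpolation=cv2.INTER_CUBIC)
b=cv2.resize(sc["pixels"][225:290,330:460],None,fx=6,fy=6,interpolation=cv2.INTER_CUBIC)[:240]
b=cv2.resize(sc["pixels"][230:290,330:460],None,fx=6,fy=4,interpolation=cv2.INTER_CUBIC)
cv2.imwrite("pics/c12.png",np.vstack([a[:350],b]))
E
```

```text
[ 0.5319 -0.4903  0.029 ] 12.55 [-0.655   1.1847 -0.069 ] [0.0218 0.1315 0.1327] 0.02082130377097897
```

View pics/c12.png

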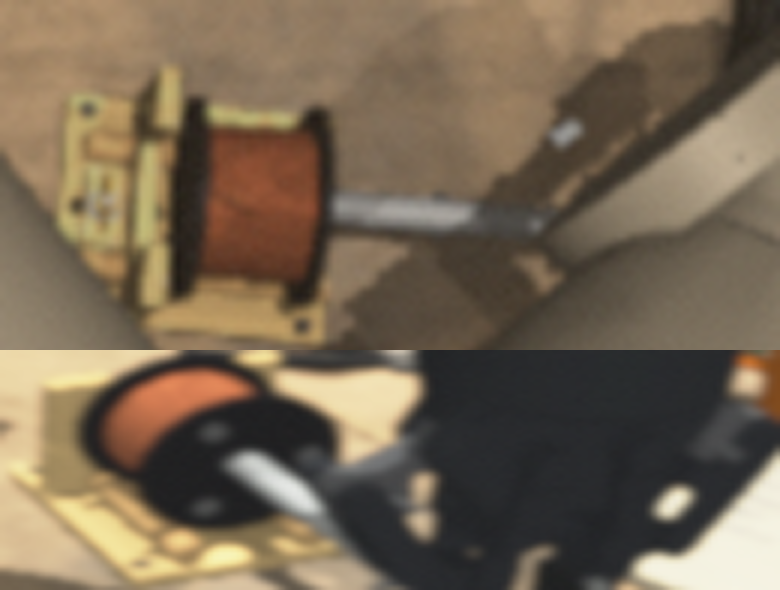

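Request:
jog_arm:
  dr:
    - [0,0,0]
    - [0,0,0]
    - [0,0,0]
    - [0,0,0]
    - [0,0,0]
    - [0,0,0]
    - [0,0,0]
    - [0,0,0]
    - [0,0,0]
    - [0,0,0]
  slide:
    - [0,-0.004,0]
    - [0,-0.004,0]
    - [0,-0.004,0]
    - [0,-0.004,0]
    - [0,-0.004,0]
    - [0,-0.004,0]
    - [0,-0.003,0]
    - [0,-0.002,0]
    - [0,-0.001,0]
    - [0,0,0]
  gripper: [-1,-1,-1,-1,-1,-1,-1,-1,-1,-1]

```text
time_s: 13.65
position: [0.5343, -0.4604, 0.0291]
tool_rot: [[0.997, -0.076, -0.0], [-0.076, -0.997, 0.0], [-0.0, -0.0, -1.0]]
ft_force: [-0.5, 0.7, -2.0]
grip_width: 0.021
```

```bash
python3 - <<'E'
from h import *
np.set_printoptions(precision=4,suppress=True)
s=observe();print(s["position"],s["time_s"],s["ft_force"],s["wrist_torque"],s["grip_width"])
t=grab("top");sc=grab("scene")
a=cv2.resize(t["pixels"][170:230,370:500],None,fx=6,fy=6,interpolation=cv2.INTER_CUBIC)
b=cv2.resize(sc["pixels"][230:290,330:460],None,fx=6,fy=4,interpolation=cv2.INTER_CUBIC)
cv2.imwrite("pics/c13.png",np.vstack([a[:350],b]))
E
```

```text
[ 0.5343 -0.4604  0.0291] 13.65 [-0.4697  0.659  -2.0095] [-0.0187  0.1694  0.1557] 0.021002557827202988
```

View pics/c13.png

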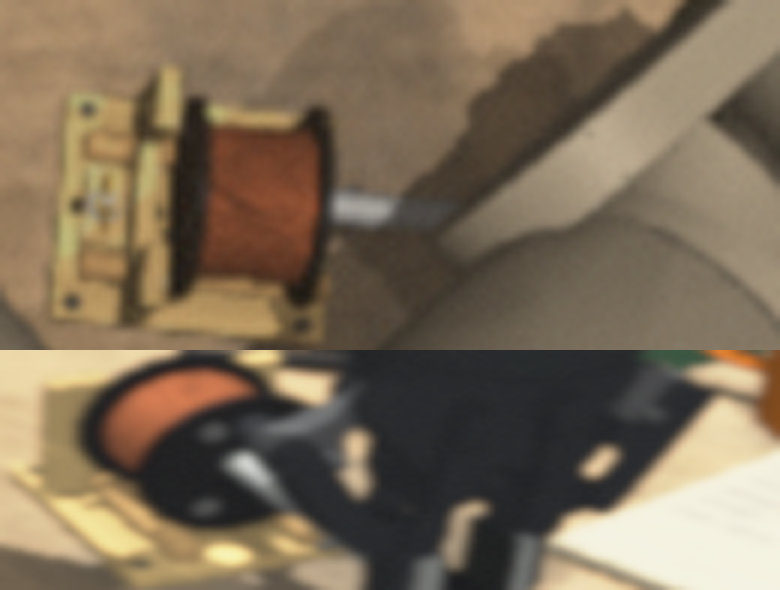

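Request:
jog_arm:
  dr:
    - [0,0,0]
    - [0,0,0]
    - [0,0,0]
    - [0,0,0]
    - [0,0,0]
    - [0,0,0]
    - [0,0,0]
    - [0,0,0]
    - [0,0,0]
    - [0,0,0]
  slide:
    - [0,-0.002,0]
    - [0,-0.002,0]
    - [0,-0.002,0]
    - [0,-0.002,0]
    - [0,-0.002,0]
    - [0,-0.002,0]
    - [0,-0.001,0]
    - [0,-0.001,0]
    - [0,-0.001,0]
    - [0,0,0]
  gripper: [-1,-1,-1,-1,-1,-1,-1,-1,-1,-1]

```text
time_s: 14.75
position: [0.5355, -0.4455, 0.0291]
tool_rot: [[0.997, -0.076, 0.0], [-0.076, -0.997, 0.0], [0.0, -0.0, -1.0]]
ft_force: [-0.9, -1.8, -0.8]
grip_width: 0.0207
```

```bash
cat > look.py <<'E'
import sys
from h import *
np.set_printoptions(precision=4,suppress=True)
s=observe();print(s["position"],s["time_s"],s["ft_force"],s["wrist_torque"],s["grip_width"])
t=grab("top");sc=grab("wrist")
a=cv2.resize(t["pixels"][170:230,370:500],None,fx=6,fy=6,interpolation=cv2.INTER_CUBIC)
b=cv2.resize(sc["pixels"][0:240,220:480],None,fx=3,fy=1,interpolation=cv2.INTER_CUBIC)
b=sc["pixels"][0:240,0:640]; b=cv2.resize(b,(780,293))
cv2.imwrite(f"pics/{sys.argv[1]}.png",np.vstack([a[:300],b]))
E
python3 look.py c14
```

```text
[ 0.5355 -0.4455  0.0291] 14.75 [-0.9041 -1.7632 -0.8296] [-0.2436  0.009   0.0593] 0.020664967373340712
```

View pics/c14.png

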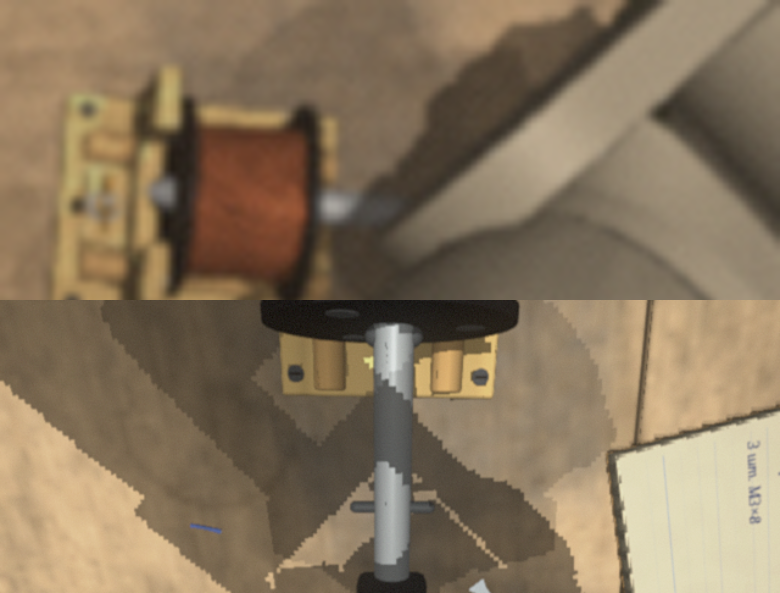

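Request:
jog_arm:
  dr:
    - [0,0,0]
    - [0,0,0]
    - [0,0,0]
    - [0,0,0]
    - [0,0,0]
    - [0,0,0]
    - [0,0,0]
    - [0,0,0]
    - [0,0,0]
    - [0,0,0]
  slide:
    - [0,-0.001,0]
    - [0,-0.001,0]
    - [0,-0.001,0]
    - [0,-0.001,0]
    - [0,-0.001,0]
    - [0,-0.001,0]
    - [0,-0.001,0]
    - [0,-0.001,0]
    - [0,-0.001,0]
    - [0,-0.001,0]
  gripper: [-1,-1,-1,-1,-1,-1,-1,-1,-1,-1]

```text
time_s: 15.85
position: [0.5361, -0.4354, 0.0291]
tool_rot: [[0.997, -0.076, -0.0], [-0.076, -0.997, 0.0], [-0.0, -0.0, -1.0]]
ft_force: [-2.8, -2.5, -1.2]
grip_width: 0.021
```

```bash
python3 look.py c15
```

```text
[ 0.5361 -0.4354  0.0291] 15.85 [-2.8298 -2.4759 -1.2486] [-0.4784  0.4534  0.2117] 0.020998570843342012
```

View pics/c15.png

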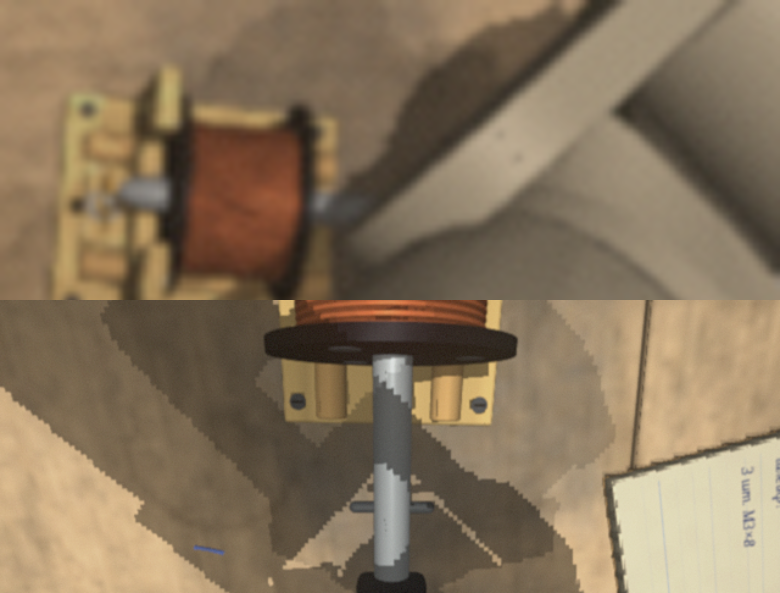

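Request:
jog_arm:
  dr:
    - [0,0,0]
    - [0,0,0]
    - [0,0,0]
    - [0,0,0]
    - [0,0,0]
    - [0,0,0]
    - [0,0,0]
    - [0,0,0]
    - [0,0,0]
    - [0,0,0]
  slide:
    - [-0.0005,-0.002,0]
    - [0,-0.003,0]
    - [0,-0.004,0]
    - [0,-0.004,0]
    - [0,-0.004,0]
    - [0,-0.004,0]
    - [0,-0.004,0]
    - [0,-0.003,0]
    - [0,-0.002,0]
    - [0,0,0]
  gripper: [-1,-1,-1,-1,-1,-1,-1,-1,-1,-1]

```text
time_s: 16.95
position: [0.538, -0.4044, 0.0289]
tool_rot: [[0.997, -0.076, -0.0], [-0.076, -0.997, 0.002], [-0.001, -0.002, -1.0]]
ft_force: [-1.8, 1.8, -1.8]
grip_width: 0.0208
```

```bash
python3 look.py c16
```

```text
[ 0.538  -0.4044  0.0289] 16.95 [-1.8471  1.7843 -1.7864] [0.2149 0.0862 0.0984] 0.020776795773590834
```

View pics/c16.png

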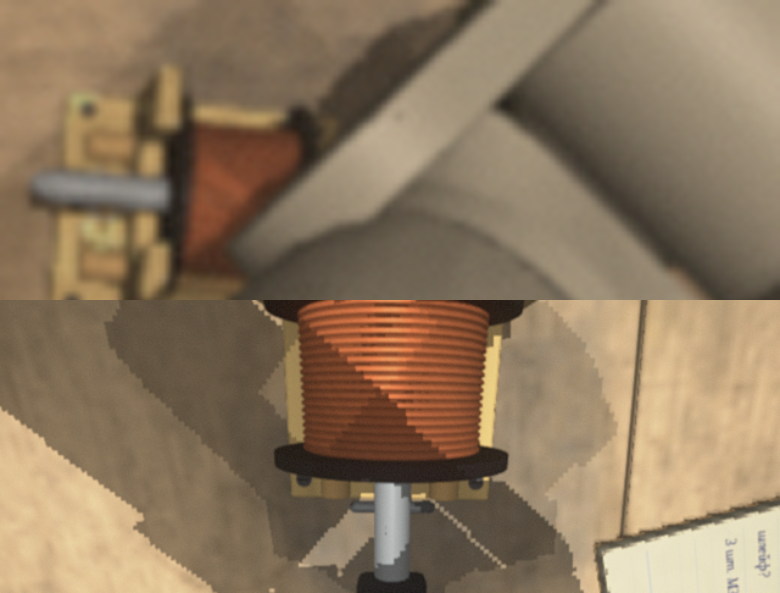

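Request:
jog_arm:
  dr:
    - [0,0,0]
    - [0,0,0]
    - [0,0,0]
    - [0,0,0]
    - [0,0,0]
    - [0,0,0]
    - [0,0,0]
    - [0,0,0]
    - [0,0,0]
    - [0,0,0]
  slide:
    - [0,-0.001,0]
    - [0,-0.001,0]
    - [0,-0.001,0]
    - [0,-0.001,0]
    - [0,-0.001,0]
    - [0,-0.001,0]
    - [0,-0.001,0]
    - [0,-0.001,0]
    - [0,0,0]
    - [0,0,0]
  gripper: [-1,-1,-1,-1,-1,-1,-1,-1,-1,-1]

```text
time_s: 18.05
position: [0.5386, -0.3972, 0.029]
tool_rot: [[0.997, -0.076, -0.0], [-0.076, -0.997, 0.001], [-0.0, -0.001, -1.0]]
ft_force: [-1.4, 1.2, -1.0]
grip_width: 0.021
```

```bash
python3 - <<'E'
from h import *
np.set_printoptions(precision=4,suppress=True)
s=observe();print(s["position"],s["time_s"],s["ft_force"],s["wrist_torque"],s["grip_width"])
t=grab("top");sc=grab("wrist")
a=cv2.resize(t["pixels"][180:225,370:430],None,fx=12,fy=6,interpolation=cv2.INTER_CUBIC)
b=cv2.resize(sc["pixels"][120:240,260:380],None,fx=6,fy=2.7,interpolation=cv2.INTER_CUBIC)
cv2.imwrite("pics/c17.png",np.vstack([a,b]))
E
```

```text
[ 0.5386 -0.3972  0.029 ] 18.05 [-1.4094  1.1519 -1.025 ] [-0.0151  0.1329  0.0647] 0.02095676163049217
```

View pics/c17.png

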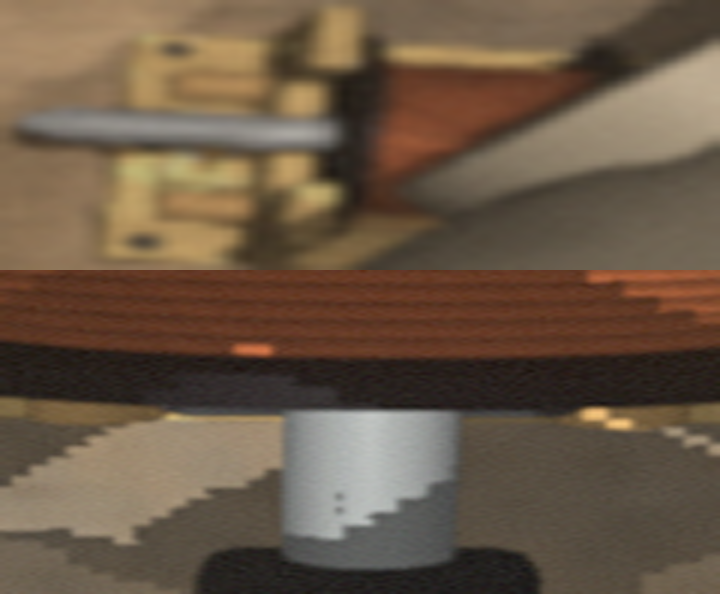

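Request:
jog_arm:
  dr:
    - [0,0,0]
    - [0,0,0]
    - [0,0,0]
    - [0,0,0]
    - [0,0,0]
    - [0,0,0]
    - [0,0,0]
    - [0,0,0]
    - [0,0,0]
    - [0,0,0]
  slide:
    - [0,-0.0005,0]
    - [0,-0.0005,0]
    - [0,-0.0005,0]
    - [0,-0.0005,0]
    - [0,-0.0005,0]
    - [0,-0.0005,0]
    - [0,0,0]
    - [0,0,0]
    - [0,0,0]
    - [0,0,0]
  gripper: [-1,-1,-1,-1,-1,-1,-1,-1,-1,-1]

```text
time_s: 19.15
position: [0.5388, -0.3946, 0.0291]
tool_rot: [[0.997, -0.076, 0.0], [-0.076, -0.997, 0.0], [0.0, -0.0, -1.0]]
ft_force: [-0.2, 0.7, -0.8]
grip_width: 0.0208
```

```bash
cat > look2.py <<'E'
import sys
from h import *
np.set_printoptions(precision=4,suppress=True)
s=observe();print(s["position"],s["time_s"],s["ft_force"],s["wrist_torque"],s["grip_width"])
t=grab("top");sc=grab("wrist")
a=cv2.resize(t["pixels"][180:225,370:430],None,fx=12,fy=6,interpolation=cv2.INTER_CUBIC)
b=cv2.resize(sc["pixels"][120:240,260:380],None,fx=6,fy=2.7,interpolation=cv2.INTER_CUBIC)
cv2.imwrite(f"pics/{sys.argv[1]}.png",np.vstack([a,b]))
E
python3 look2.py c18
```

```text
[ 0.5388 -0.3946  0.0291] 19.15 [-0.1798  0.6771 -0.8312] [0.2048 0.0307 0.0084] 0.020820969285254013
```

View pics/c18.png

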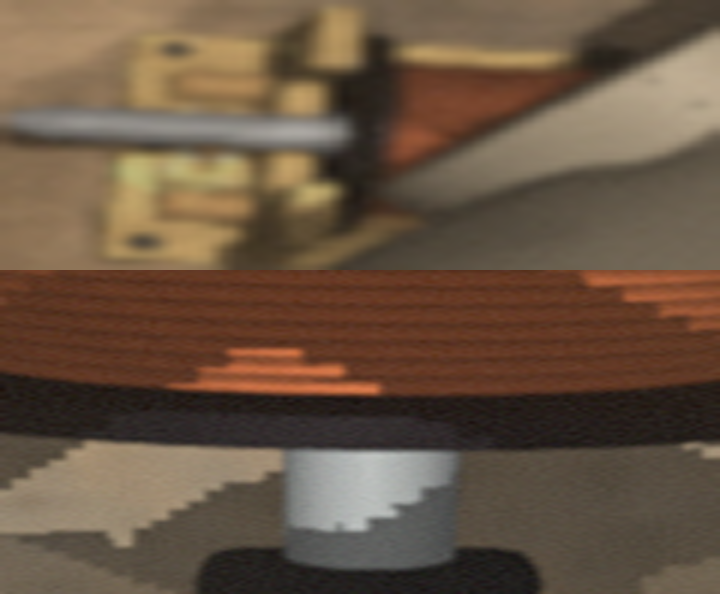

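```bash
python3 - <<'E'
from h import *
np.set_printoptions(precision=4,suppress=True)
s=observe();p=np.array(s["position"]);R=np.array(s["tool_rot"]);im=grab("wrist")
for y in (-.0467,-.0487,-.0507,-.0527,-.0547): print(y,proj(im,p+R@[0,y,-.057]))
print(s["time_s"])
sc=grab("scene");crop(sc,"s19",320,190,450,290,6)
t=grab("top");crop(t,"t19",365,180,425,225,13)
w=p+R@[0,-.0225-.075,-.0214];print("ball",w,(proj(t,w)-[365,180])*13)
w=p+R@[0,-.0225-.072,-.0214];print("farface",w,(proj(t,w)-[365,180])*13)
E
```

```text
-0.0467 [321.1033 197.1   ]
-0.0487 [321.0926 190.8144]
-0.0507 [321.0818 184.4561]
-0.0527 [321.0708 178.0236]
-0.0547 [321.0598 171.5158]
19.25
ball [ 0.5462 -0.2974  0.0505] [421.6344 294.5341]
farface [ 0.546  -0.3004  0.0505] [440.1372 296.0054]
```

View pics/t19.png

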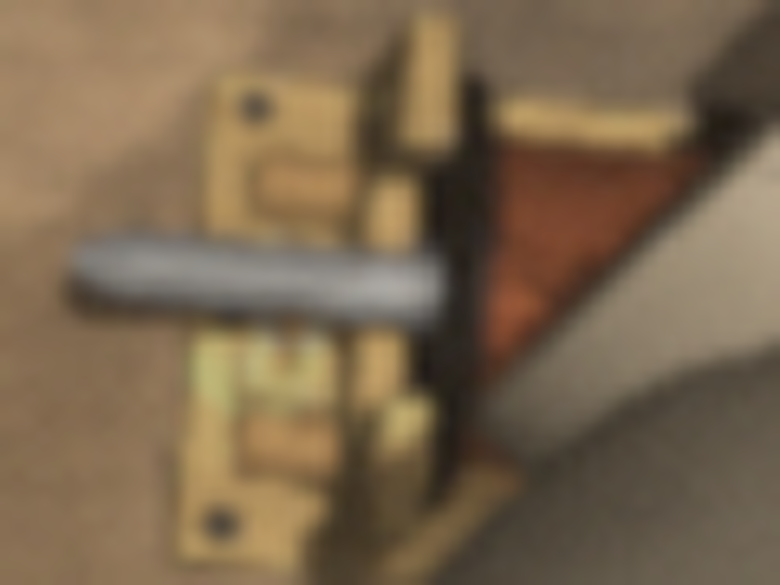

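View pics/s19.png

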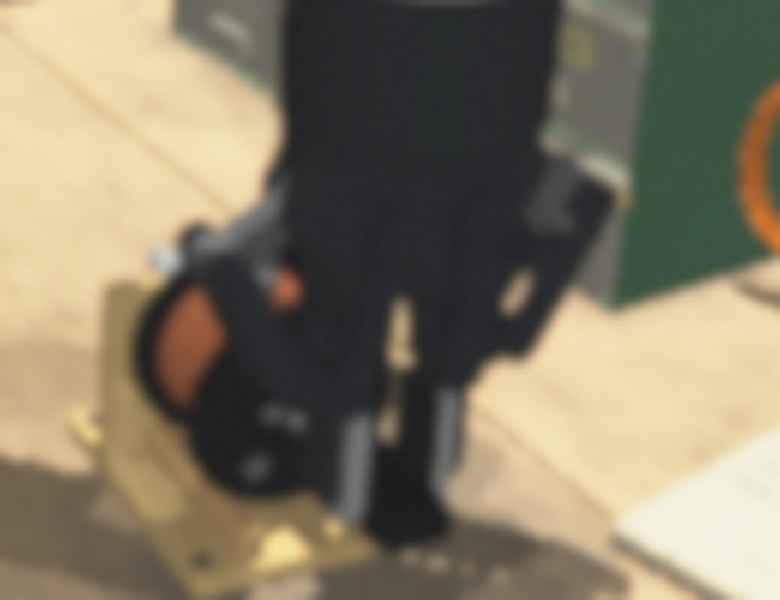

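Request:
jog_arm:
  dr:
    - [0,0,0]
    - [0,0,0]
    - [0,0,0]
    - [0,0,0]
    - [0,0,0]
    - [0,0,0]
    - [0,0,0]
    - [0,0,0]
    - [0,0,0]
    - [0,0,0]
  slide:
    - [0,-0.0004,0]
    - [0,-0.0004,0]
    - [0,-0.0004,0]
    - [0,-0.0004,0]
    - [0,-0.0004,0]
    - [0,0,0]
    - [0,0,0]
    - [0,0,0]
    - [0,0,0]
    - [0,0,0]
  gripper: [-1,-1,-1,-1,-1,-1,-1,-1,-1,-1]

```text
time_s: 20.4
position: [0.5389, -0.3928, 0.0292]
tool_rot: [[0.997, -0.076, 0.0], [-0.076, -0.997, -0.0], [0.0, 0.0, -1.0]]
ft_force: [0.5, -0.6, 0.3]
grip_width: 0.0206
```

```bash
python3 look2.py c20
```

```text
[ 0.5389 -0.3928  0.0292] 20.4 [ 0.5081 -0.6142  0.2503] [-0.1497  0.0038 -0.0419] 0.020603273828254578
```

View pics/c20.png

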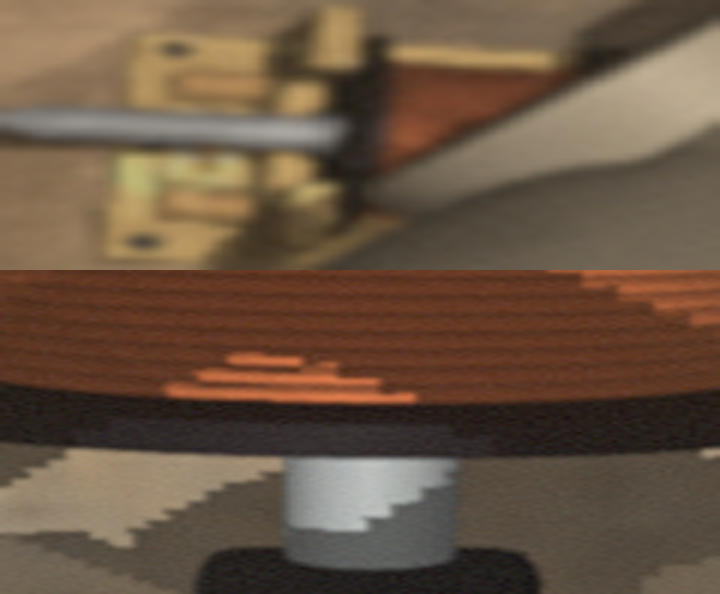

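Request:
jog_arm:
  dr:
    - [0,0,0]
    - [0,0,0]
    - [0,0,0]
    - [0,0,0]
    - [0,0,0]
    - [0,0,0]
    - [0,0,0]
    - [0,0,0]
    - [0,0,0]
    - [0,0,0]
  slide:
    - [0,-0.0004,0]
    - [0,-0.0004,0]
    - [0,-0.0004,0]
    - [0,-0.0003,0]
    - [0,0,0]
    - [0,0,0]
    - [0,0,0]
    - [0,0,0]
    - [0,0,0]
    - [0,0,0]
  gripper: [-1,-1,-1,-1,-1,-1,-1,-1,-1,-1]

```text
time_s: 21.5
position: [0.5391, -0.3913, 0.0292]
tool_rot: [[0.997, -0.076, 0.0], [-0.076, -0.997, -0.0], [0.0, 0.0, -1.0]]
ft_force: [0.6, -2.9, -1.0]
grip_width: 0.0205
```

```bash
python3 look2.py c21
```

```text
[ 0.5391 -0.3913  0.0292] 21.5 [ 0.5832 -2.9361 -0.9782] [-0.6679 -0.0198  0.0064] 0.02046991651855184
```

View pics/c21.png

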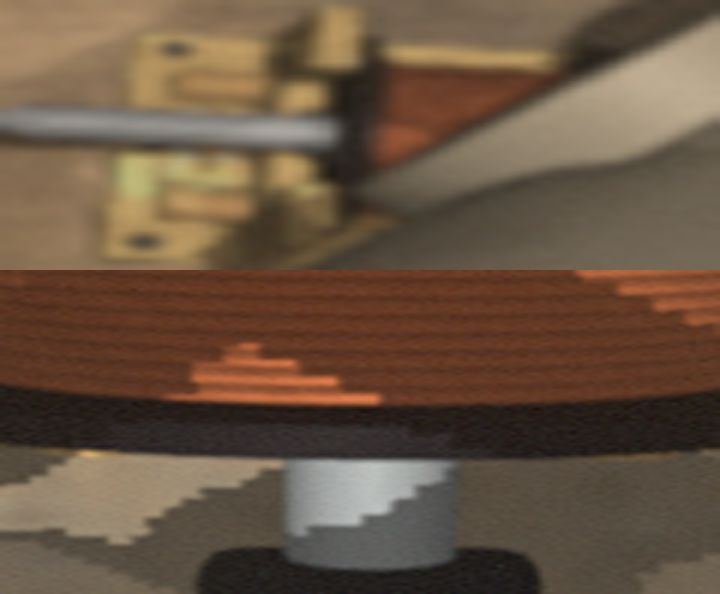

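Request:
jog_arm:
  dr:
    - [0,0,0]
    - [0,0,0]
    - [0,0,0]
    - [0,0,0]
    - [0,0,0]
    - [0,0,0]
    - [0,0,0]
    - [0,0,0]
    - [0,0,0]
    - [0,0,0]
  slide:
    - [0,0.001,0]
    - [0,0,-0.003]
    - [0,0,-0.006]
    - [0,0,-0.01]
    - [0,0,-0.012]
    - [0,0,-0.012]
    - [0,0,-0.012]
    - [0,0,-0.01]
    - [0,0,-0.006]
    - [0,0,-0.003]
  gripper: [-1,-1,-1,-1,-1,-1,-1,-1,-1,-1]

```text
time_s: 22.6
position: [0.5391, -0.3923, 0.1039]
tool_rot: [[0.997, -0.076, 0.001], [-0.076, -0.997, -0.001], [0.001, 0.0, -1.0]]
ft_force: [-0.6, 0.1, -2.5]
grip_width: 0.0207
```

```bash
python3 - <<'E'
from h import *
np.set_printoptions(precision=4,suppress=True)
s=observe();print(s["position"],s["time_s"],s["ft_force"],s["wrist_torque"],s["grip_width"])
t=grab("top");sc=grab("wrist")
a=cv2.resize(t["pixels"][160:230,340:460],None,fx=6,fy=5,interpolation=cv2.INTER_CUBIC)
b=cv2.resize(sc["pixels"][120:240,260:380],None,fx=6,fy=2,interpolation=cv2.INTER_CUBIC)
cv2.imwrite("pics/c22.png",np.vstack([a,b]))
crop(grab("scene"),"s22",300,150,450,270,5)
E
```

```text
[ 0.5391 -0.3923  0.1039] 22.6 [-0.6371  0.0502 -2.4906] [-0.1868 -0.0117  0.0098] 0.020668465147389705
```

View pics/c22.png

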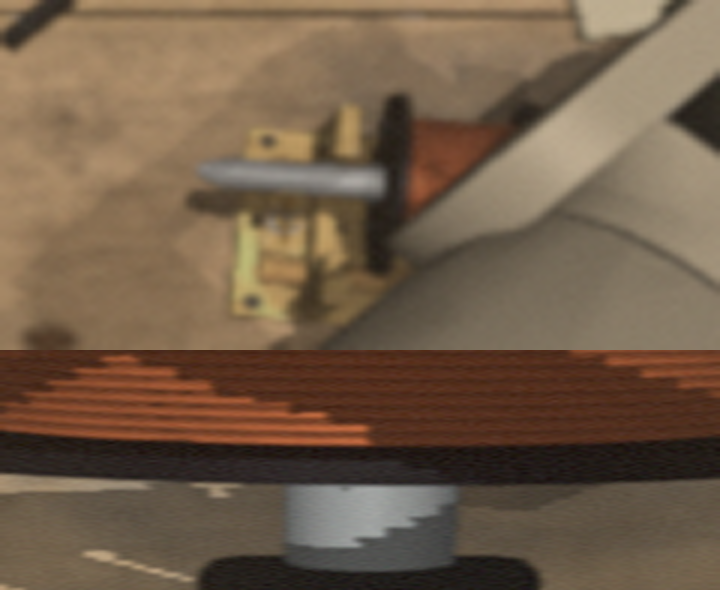

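View pics/s22.png

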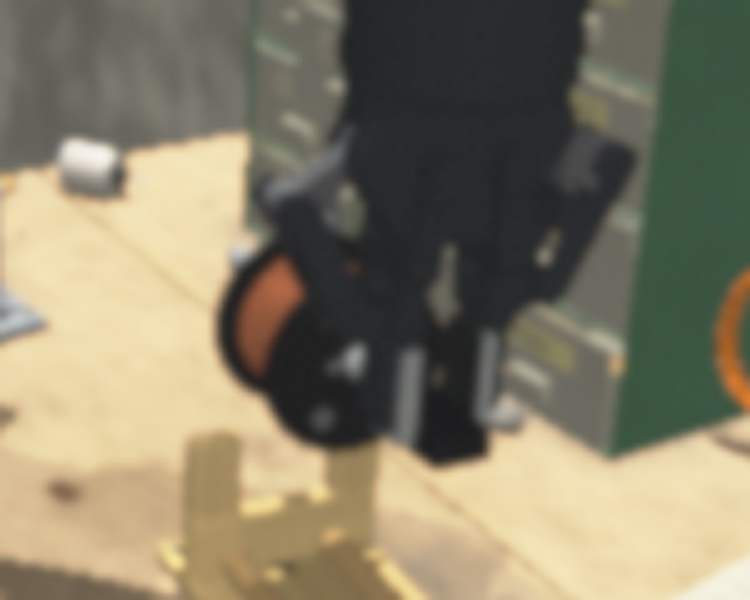

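```bash
python3 - <<'E'
from h import *
t=grab("top");sc=grab("scene")
crop(t,"t23",222,190,294,246,11)
crop(sc,"s23",255,160,320,225,9)
E
```

```text
(no output)
```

View pics/t23.png

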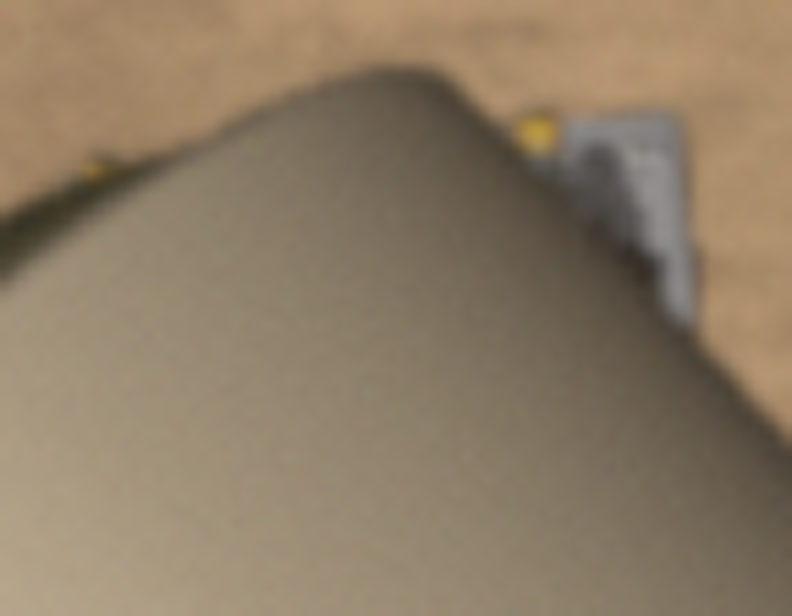

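View pics/s23.png

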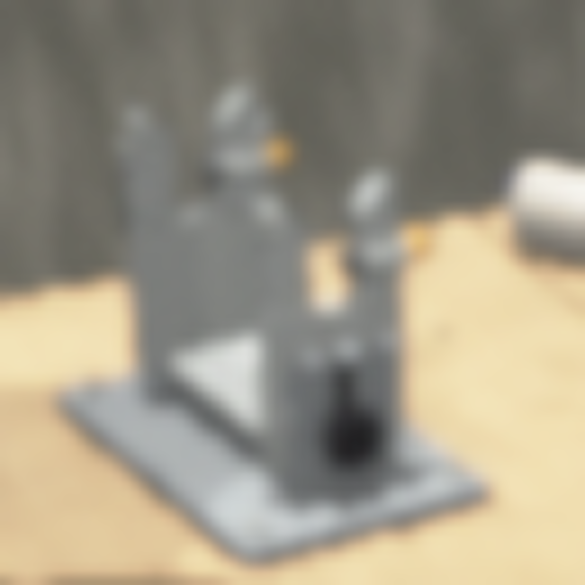

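```bash
python3 - <<'E'
from h import *
np.set_printoptions(precision=4,suppress=True)
t=grab("top");sc=grab("scene")
P=lambda im:np.array(im["camera_matrix"])@np.c_[np.array(im["R"]),np.array(im["t"])]
def tri(a,b):
    X=cv2.triangulatePoints(P(t),P(sc),np.array(a,float).reshape(2,1),np.array(b,float).reshape(2,1))
    return (X[:3]/X[3]).ravel()
kn=tri((270.9,201.9),(301.4,186.7));kf=tri((231.1,206.2),(285.9,176.7))
print("near knob",kn,proj(t,kn),proj(sc,kn));print("far knob",kf,proj(t,kf),proj(sc,kf)); print(np.linalg.norm(kn-kf),np.degrees(np.arctan2((kf-kn)[0],(kf-kn)[1])))
# scene sensitivity: project predicted stand points for yoke offset h
c=np.array([.5119,.0035,0]);a=np.radians(-5.5);ey=np.array([np.sin(a),np.cos(a),0]);ex=np.array([np.cos(a),-np.sin(a),0])
f=lambda x,y,z:(proj(sc,c+ex*x+ey*y+[0,0,z])-[255,160])*9
for h in (0,.011,.022):
  print(h,"bottom near",f(0,-.044,.058+h),"lip -x",f(-.019,-.044,.093+h),"lip +x",f(.019,-.044,.093+h),"far lips",f(-.019,.044,.093+h),f(.019,.044,.093+h),"knob",f(.028,-.041,.076+h))
print("base corners",f(-.04,-.062,.008),f(.04,-.062,.008),f(-.04,.062,.008))
E
```

```text
near knob [ 0.5435 -0.0336  0.0752] [271.022  201.5984] [301.0299 186.7419]
far knob [0.5345 0.0481 0.0752] [231.262  205.7703] [285.4089 176.7449]
0.08221958854799678 -6.319375645626078
0 bottom near [334.4968 322.8347] lip -x [269.9419 219.1417] lip +x [392.6112 192.171 ] far lips [128.8076 120.7688] [245.8464  97.3707] knob [416.2426 239.152 ]
0.011 bottom near [333.6813 286.3444] lip -x [268.7943 181.2295] lip +x [392.0663 154.8675] far lips [127.1038  84.9995] [244.6901  62.1463] knob [415.8156 202.5956]
0.022 bottom near [332.8581 249.5091] lip -x [267.6356 142.9497] lip +x [391.5162 117.2094] far lips [125.3845  48.9071] [243.5236  26.6094] knob [415.3847 165.6967]
base corners [240.9385 543.8048] [492.2132 476.0127] [ 52.0784 380.3953]
```

Request:
jog_arm:
  dr:
    - [0,0,0]
    - [0,0,0]
    - [0,0,0]
    - [0,0,0]
    - [0,0,0]
    - [0,0,0]
    - [0,0,0]
    - [0,0,0]
    - [0,0,0]
    - [0,0,0]
  slide:
    - [0,0,-0.01]
    - [0,0,-0.015]
    - [-0.0014,-0.01,-0.02]
    - [-0.0028,-0.02,-0.015]
    - [-0.0034,-0.025,-0.006]
    - [-0.0041,-0.03,0]
    - [-0.0041,-0.03,0]
    - [-0.0041,-0.03,0]
    - [-0.0034,-0.025,0]
    - [-0.0028,-0.02,0]
  gripper: [-1,-1,-1,-1,-1,-1,-1,-1,-1,-1]

```text
time_s: 23.95
position: [0.5273, -0.1993, 0.17]
tool_rot: [[0.997, -0.075, 0.001], [-0.075, -0.997, -0.0], [0.001, 0.0, -1.0]]
ft_force: [0.5, 0.2, -3.7]
grip_width: 0.0209
```

Request:
jog_arm:
  dr:
    - [0,0,0]
    - [0,0,0]
    - [0,0,0]
    - [0,0,0]
    - [0,0,0]
    - [0,0,0]
    - [0,0,0]
    - [0,0,-0.059]
    - [0,0,-0.059]
    - [0,0,-0.059]
  slide:
    - [-0.0028,-0.02,0]
    - [-0.0034,-0.025,0]
    - [-0.0034,-0.025,0]
    - [-0.0034,-0.025,0]
    - [-0.0026,-0.0187,0]
    - [-0.0014,-0.01,0]
    - [-0.0008,-0.005,0]
    - [0,0,0]
    - [0,0,0]
    - [0,0,0]
  gripper: [-1,-1,-1,-1,-1,-1,-1,-1,-1,-1]

```text
time_s: 24.95
position: [0.5196, -0.0717, 0.1691]
tool_rot: [[0.995, 0.102, 0.0], [0.102, -0.995, -0.0], [0.0, 0.0, -1.0]]
ft_force: [0.0, 0.5, -4.2]
grip_width: 0.0207
```

```bash
python3 - <<'E'
from h import *
np.set_printoptions(precision=4,suppress=True)
s=observe();print(s["position"],s["q"],s["tool_rot"],s["time_s"],s["ft_force"],s["wrist_torque"],s["grip_width"])
grab("wrist","w24");t=grab("top");crop(t,"t24",200,170,330,260,6);crop(grab("scene"),"s24",220,80,340,220,4.2)
E
```

```text
[ 0.5196 -0.0717  0.1691] [-20.798   21.4001  82.6932  -0.0172  75.8919 -26.6742] [[ 0.9947  0.1025  0.0001]
 [ 0.1025 -0.9947 -0.0004]
 [ 0.0001  0.0004 -1.    ]] 24.95 [ 0.0217  0.5257 -4.2493] [-0.1814 -0.01    0.0043] 0.020684489326856688
```

View pics/w24.png

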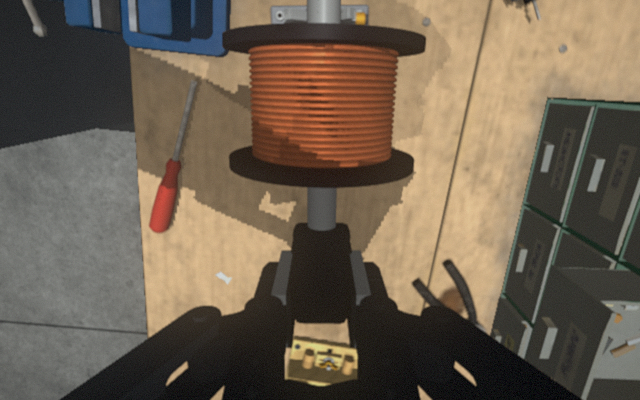

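View pics/t24.png

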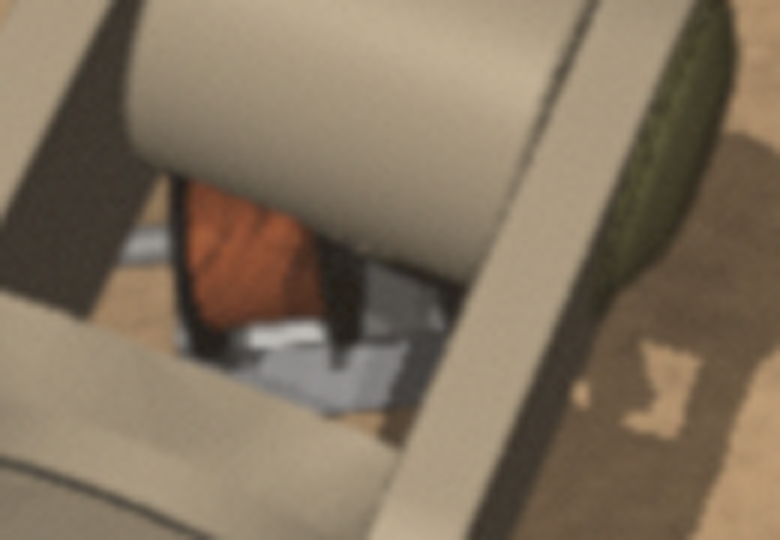

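View pics/s24.png

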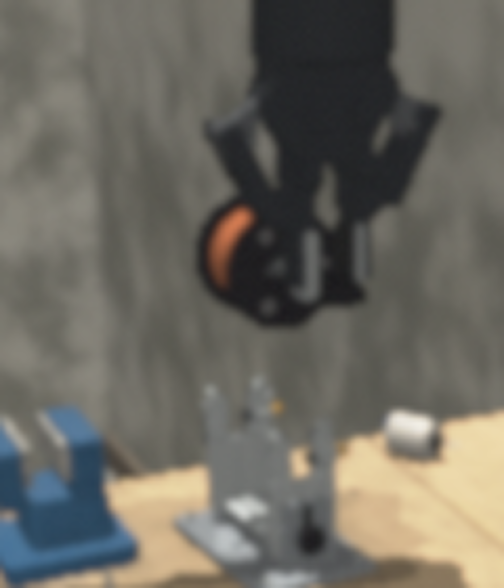

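```bash
python3 - <<'E'
from h import *
np.set_printoptions(precision=4,suppress=True)
im=grab("wrist");crop(im,"w25",255,0,385,60,6)
for X in ((.5345,.0481,.0752),(.534,.047,.080),(.466,.0598,.008),(.5456,.0688,.008)): print((proj(im,X)-[255,0])*6)
s=observe();p=np.array(s["position"]);R=np.array(s["tool_rot"])
for y in (-.1165,-.14): print("rod",(proj(im,p+R@[0,y,-.0214])-[255,0])*6)
E
```

```text
[641.5655 117.4753]
[640.4943 121.0728]
[92.1546 48.0907]
[688.8847  37.7523]
rod [ 392.6127 -192.3547]
rod [ 391.7525 -703.4434]
```

View pics/w25.png

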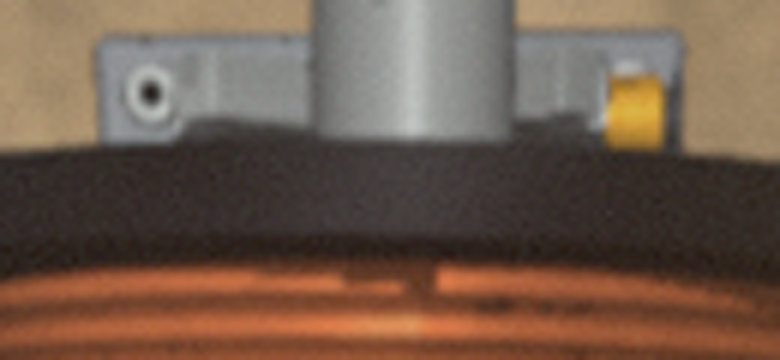

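Request:
jog_arm:
  dr:
    - [0,0,-0.017]
    - [0,0,0]
    - [0,0,0]
    - [0,0,0]
    - [0,0,0]
    - [0,0,0]
    - [0,0,0]
    - [0,0,0]
    - [0,0,0]
    - [0,0,0]
  slide:
    - [0,-0.001,0.005]
    - [0,0,0.01]
    - [0,0,0.015]
    - [0,0,0.015]
    - [0,0,0.01]
    - [0,0,0.008]
    - [0,0,0.005]
    - [0,0,0.002]
    - [0,0,0]
    - [0,0,0]
  gripper: [-1,-1,-1,-1,-1,-1,-1,-1,-1,-1]

```text
time_s: 26.15
position: [0.5195, -0.0701, 0.0995]
tool_rot: [[0.993, 0.118, 0.001], [0.118, -0.993, -0.0], [0.001, 0.0, -1.0]]
ft_force: [-0.3, -0.2, -2.6]
grip_width: 0.0206
```

```bash
cat > look3.py <<'E'
import sys
from h import *
np.set_printoptions(precision=4,suppress=True)
s=observe();print(s["position"],s["time_s"],s["ft_force"],s["wrist_torque"],s["grip_width"]);p=np.array(s["position"]);R=np.array(s["tool_rot"])
im=grab("wrist");sc=grab("scene")
a=cv2.resize(im["pixels"][0:60,240:400],None,fx=5,fy=5,interpolation=cv2.INTER_CUBIC)
b=cv2.resize(im["pixels"][165:245,240:400],None,fx=5,fy=3.6,interpolation=cv2.INTER_CUBIC)
cv2.imwrite(f"pics/{sys.argv[1]}a.png",np.vstack([a,b]))
crop(sc,sys.argv[1]+"b",240,120,330,220,6)
E
python3 look3.py c26
```

```text
[ 0.5195 -0.0701  0.0995] 26.15 [-0.3145 -0.2072 -2.5826] [-0.1709 -0.0618  0.0215] 0.02061770887397097
```

View pics/c26a.png

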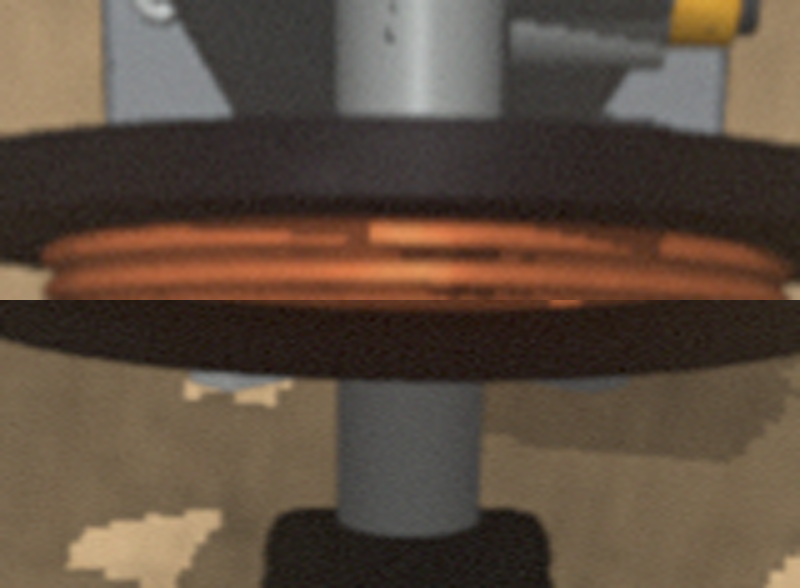

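View pics/c26b.png

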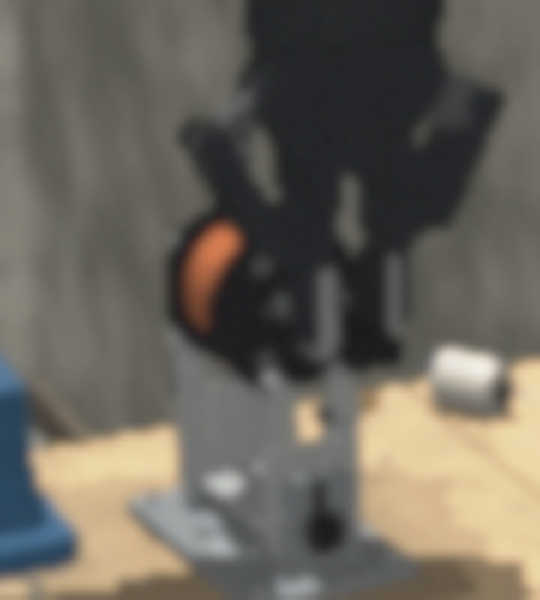

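```bash
python3 - <<'E'
from h import *
np.set_printoptions(precision=4,suppress=True)
s=observe();p=np.array(s["position"]);R=np.array(s["tool_rot"]);im=grab("wrist")
for z in (.093,.103,.115):
  for u,v in ((240+240/5,165+88/3.6),(240+580/5,165+90/3.6)):
    w=ray(im,u,v,z);print(z,w,R.T@(w-p))
E
```

```text
0.093 [ 0.5001 -0.0422  0.093 ] [-0.016  -0.0301  0.0065]
0.093 [ 0.5331 -0.0386  0.093 ] [ 0.0172 -0.0297  0.0065]
0.103 [ 0.5007 -0.0391  0.103 ] [-0.015  -0.0331 -0.0035]
0.103 [ 0.5317 -0.0357  0.103 ] [ 0.0161 -0.0327 -0.0035]
0.115 [ 0.5014 -0.0353  0.115 ] [-0.0139 -0.0367 -0.0155]
0.115 [ 0.53   -0.0323  0.115 ] [ 0.0149 -0.0364 -0.0155]
```

Request:
jog_arm:
  dr:
    - [0,0,0]
    - [0,0,0]
    - [0,0,0]
    - [0,0,0]
    - [0,0,0]
    - [0,0,0]
    - [0,0,0]
    - [0,0,0]
    - [0,0,0]
    - [0,0,0]
  slide:
    - [0,0,0.003]
    - [0,0,0.003]
    - [0,0,0.003]
    - [0,0,0.003]
    - [0,0,0.002]
    - [0,0,0.002]
    - [0,0,0.002]
    - [0,0,0.002]
    - [0,0,0]
    - [0,0,0]
  gripper: [-1,-1,-1,-1,-1,-1,-1,-1,-1,-1]

```text
time_s: 27.3
position: [0.5193, -0.0701, 0.0791]
tool_rot: [[0.993, 0.118, 0.0], [0.118, -0.993, -0.0], [0.0, 0.0, -1.0]]
ft_force: [-0.1, 0.1, -2.4]
grip_width: 0.0211
```

```bash
python3 look3.py c27
```

```text
[ 0.5193 -0.0701  0.0791] 27.3 [-0.0875  0.0521 -2.3799] [-0.2058 -0.0556 -0.0465] 0.021132761493305917
```

View pics/c27a.png

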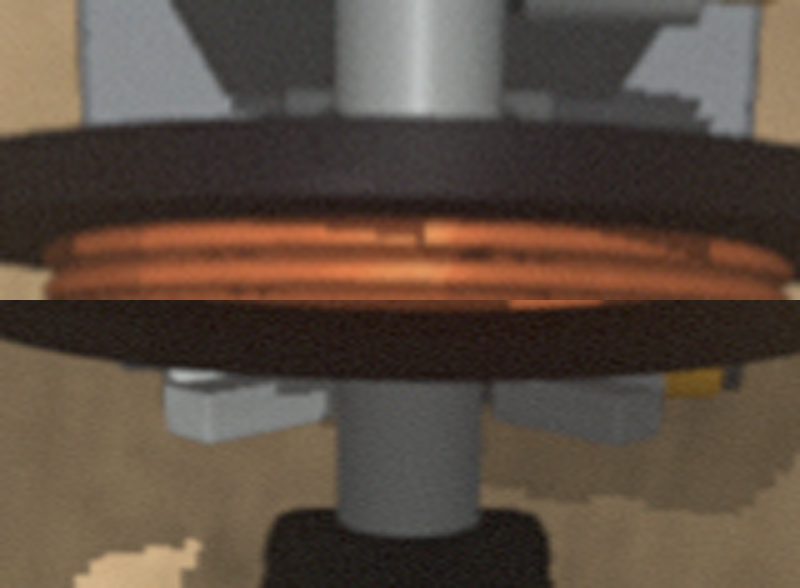

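View pics/c27b.png

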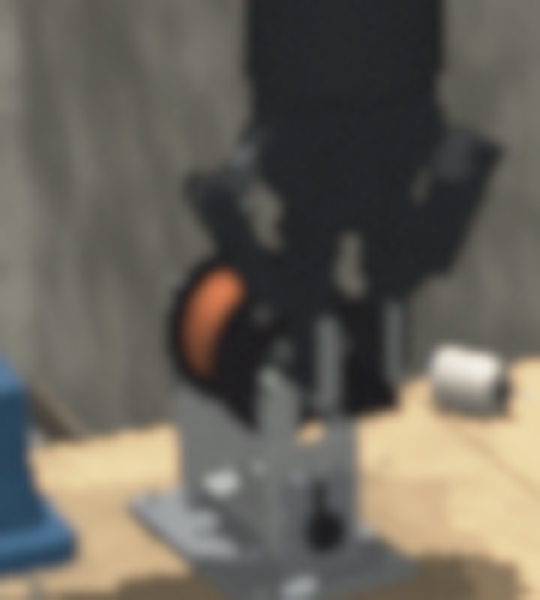

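Request:
jog_arm:
  dr:
    - [0,0,0]
    - [0,0,0]
    - [0,0,0]
    - [0,0,0]
    - [0,0,0]
    - [0,0,0]
    - [0,0,0]
    - [0,0,0]
    - [0,0,0]
    - [0,0,0]
  slide:
    - [0,0,0.0012]
    - [0,0,0.0012]
    - [0,0,0.0012]
    - [0,0,0.0012]
    - [0,0,0.0012]
    - [0,0,0.0012]
    - [0,0,0.0012]
    - [0,0,0.0006]
    - [0,0,0]
    - [0,0,0]
  gripper: [-1,-1,-1,-1,-1,-1,-1,-1,-1,-1]

```text
time_s: 28.4
position: [0.5193, -0.0701, 0.0701]
tool_rot: [[0.993, 0.118, 0.0], [0.118, -0.993, -0.0], [0.0, 0.0, -1.0]]
ft_force: [0.2, 0.3, -3.4]
grip_width: 0.0208
```

```bash
python3 look3.py c28
```

```text
[ 0.5193 -0.0701  0.0701] 28.4 [ 0.1994  0.3335 -3.3533] [-0.1872  0.01    0.0475] 0.02079764576990301
```

View pics/c28a.png

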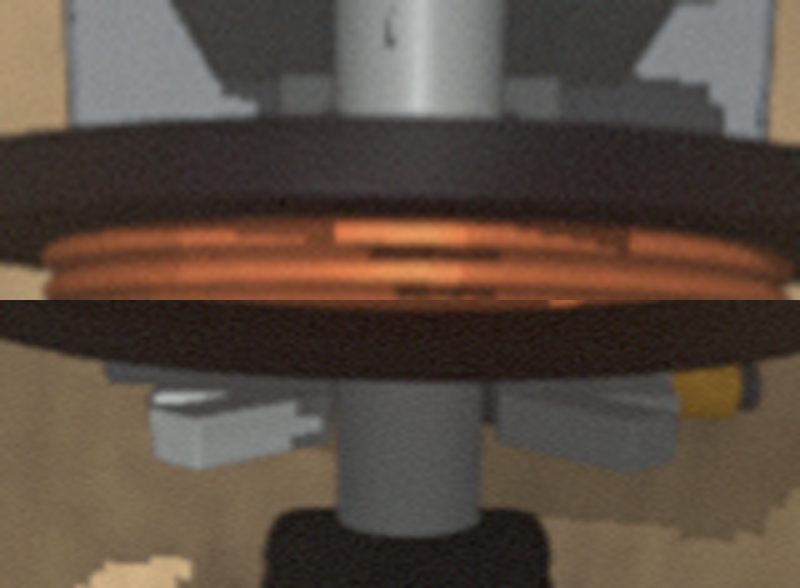

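Request:
jog_arm:
  dr:
    - [0,0,0]
    - [0,0,0]
    - [0,0,0]
    - [0,0,0]
    - [0,0,0]
    - [0,0,0]
    - [0,0,0]
    - [0,0,0]
    - [0,0,0]
    - [0,0,0]
  slide:
    - [0,0,0.0008]
    - [0,0,0.0008]
    - [0,0,0.0008]
    - [0,0,0.0008]
    - [0,0,0.0008]
    - [0,0,0.0005]
    - [0,0,0.0005]
    - [0,0,0]
    - [0,0,0]
    - [0,0,0]
  gripper: [-1,-1,-1,-1,-1,-1,-1,-1,-1,-1]

```text
time_s: 29.5
position: [0.5193, -0.0701, 0.0651]
tool_rot: [[0.993, 0.118, 0.0], [0.118, -0.993, -0.0], [0.0, 0.0, -1.0]]
ft_force: [-0.8, -0.0, -3.2]
grip_width: 0.0208
```

```bash
python3 look3.py c29
```

```text
[ 0.5193 -0.0701  0.0651] 29.5 [-0.7738 -0.0285 -3.2416] [-0.1895 -0.0241 -0.0247] 0.020818141621752644
```

View pics/c29a.png

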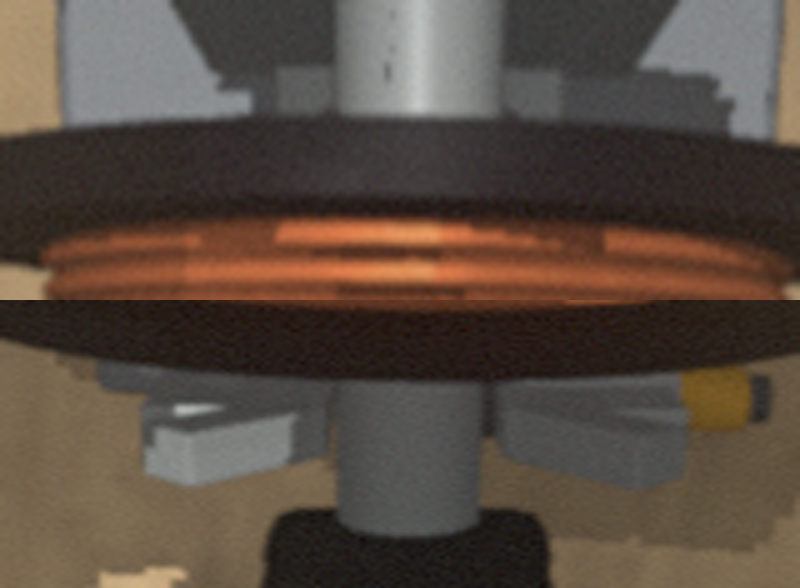

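Request:
jog_arm:
  dr:
    - [0,0,0]
    - [0,0,0]
    - [0,0,0]
    - [0,0,0]
    - [0,0,0]
    - [0,0,0]
    - [0,0,0]
    - [0,0,0]
    - [0,0,0]
    - [0,0,0]
  slide:
    - [0,0,0.0005]
    - [0,0,0.0005]
    - [0,0,0.0005]
    - [0,0,0.0005]
    - [0,0,0.0005]
    - [0,0,0.0005]
    - [0,0,0.0005]
    - [0,0,0.0005]
    - [0,0,0]
    - [0,0,0]
  gripper: [-1,-1,-1,-1,-1,-1,-1,-1,-1,-1]

```text
time_s: 30.6
position: [0.519, -0.07, 0.0611]
tool_rot: [[0.993, 0.118, -0.001], [0.118, -0.993, 0.0], [-0.001, -0.0, -1.0]]
ft_force: [-2.3, 0.3, -0.3]
grip_width: 0.0205
```

```bash
python3 look3.py c30
```

```text
[ 0.519  -0.07    0.0611] 30.6 [-2.3113  0.2923 -0.2875] [-0.0552  0.4617  0.1349] 0.020527032042193773
```

View pics/c30b.png

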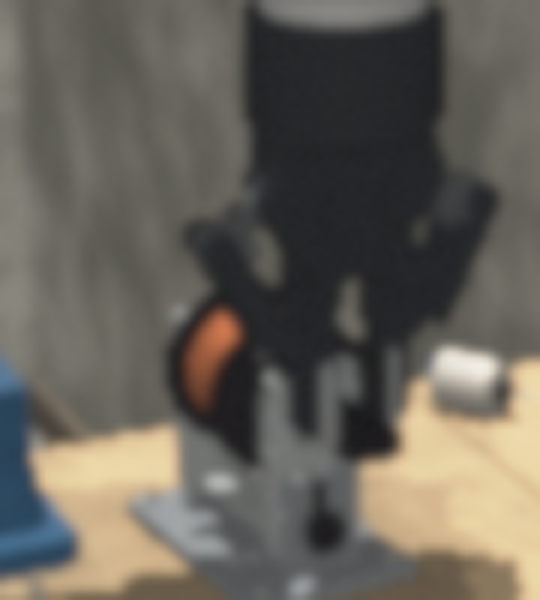

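Request:
jog_arm:
  dr:
    - [0,0,0]
    - [0,0,0]
    - [0,0,0]
    - [0,0,0]
    - [0,0,0]
    - [0,0,0]
    - [0,0,0]
    - [0,0,0]
    - [0,0,0]
    - [0,0,0]
  slide:
    - [0,0,0.0005]
    - [0,0,0.0005]
    - [0,0,0.0005]
    - [0,0,0.0005]
    - [0,0,0.0005]
    - [0,0,0]
    - [0,0,0]
    - [0,0,0]
    - [0,0,0]
    - [0,0,0]
  gripper: [-1,-1,-1,-1,-1,-1,-1,-1,-1,-1]

```text
time_s: 31.7
position: [0.5192, -0.07, 0.0586]
tool_rot: [[0.993, 0.118, -0.0], [0.118, -0.993, 0.0], [-0.0, -0.0, -1.0]]
ft_force: [-5.4, -0.6, 1.7]
grip_width: 0.0212
```

```bash
python3 look3.py c31
```

```text
[ 0.5192 -0.07    0.0586] 31.7 [-5.4138 -0.5501  1.7008] [0.2035 0.7817 0.2568] 0.021242455720227576
```

View pics/c31a.png

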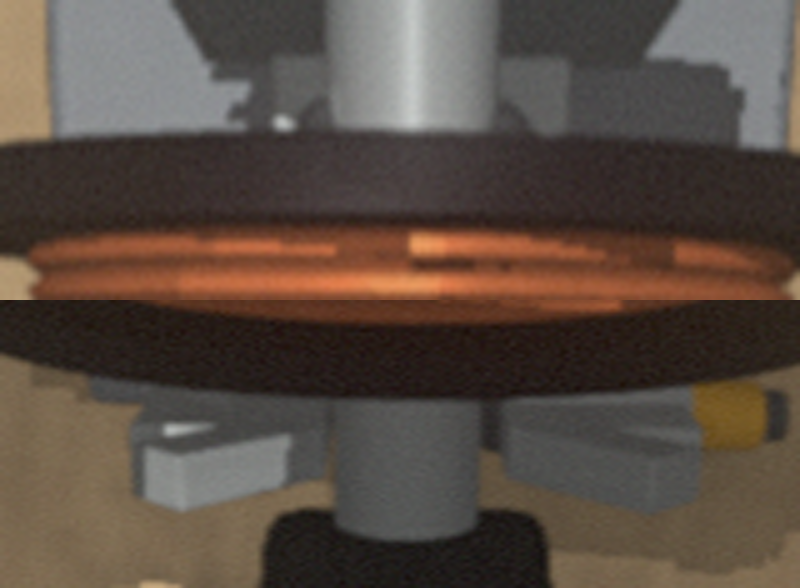

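Request:
jog_arm:
  dr:
    - [0,0,0]
    - [0,0,0]
    - [0,0,0]
    - [0,0,0]
    - [0,0,0]
    - [0,0,0]
    - [0,0,0]
    - [0,0,0]
    - [0,0,0]
    - [0,0,0]
  slide:
    - [-0.0004,0,0.0005]
    - [-0.0004,0,0.0005]
    - [0,0,0.0005]
    - [0,0,0.0005]
    - [0,0,0.0005]
    - [0,0,0.0005]
    - [0,0,0]
    - [0,0,0]
    - [0,0,0]
    - [0,0,0]
  gripper: [-1,-1,-1,-1,-1,-1,-1,-1,-1,-1]

```text
time_s: 32.8
position: [0.5187, -0.0702, 0.0557]
tool_rot: [[0.993, 0.118, 0.0], [0.118, -0.993, -0.0], [0.0, 0.0, -1.0]]
ft_force: [-1.6, -1.0, 3.8]
grip_width: 0.0206
```

```bash
python3 look3.py c32
```

```text
[ 0.5187 -0.0702  0.0557] 32.8 [-1.6018 -1.0485  3.796 ] [0.3144 0.3178 0.0109] 0.020553129570464814
```

View pics/c32a.png

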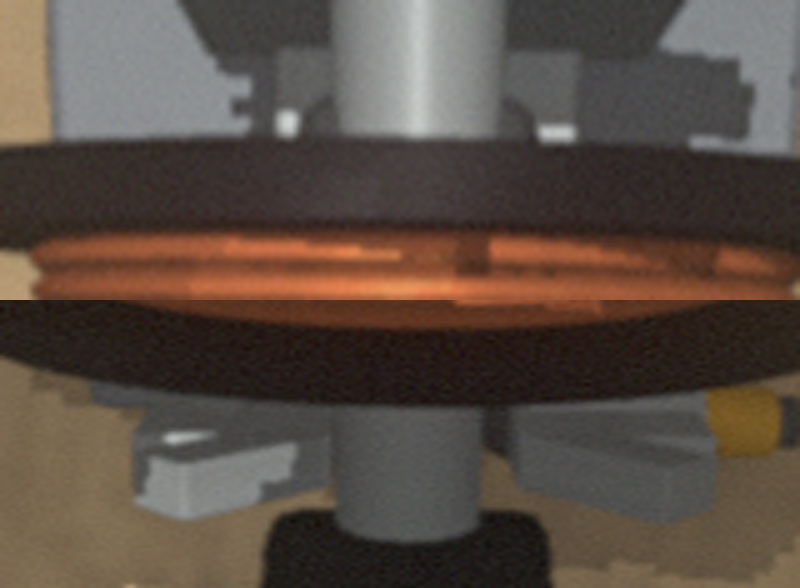

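View pics/c32b.png

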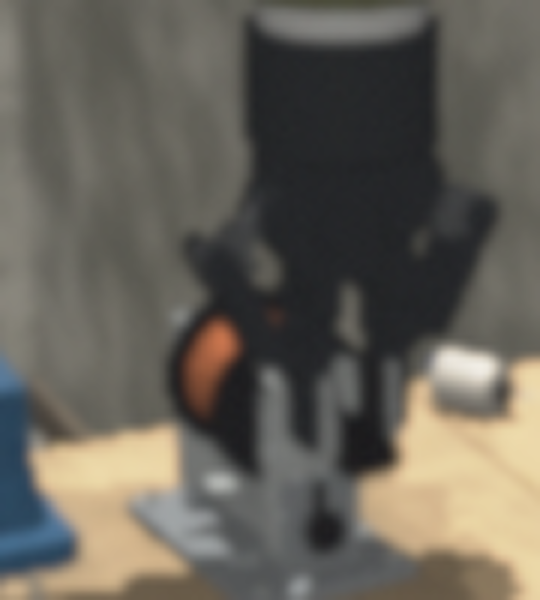

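Request:
jog_arm:
  dr:
    - [0,0,0]
    - [0,0,0]
    - [0,0,0]
    - [0,0,0]
    - [0,0,0]
    - [0,0,0]
    - [0,0,0]
    - [0,0,0]
    - [0,0,0]
    - [0,0,0]
  slide:
    - [0,0,0.0005]
    - [0,0,0.0005]
    - [0,0,0.0005]
    - [0,0,0.0005]
    - [0,0,0.0005]
    - [0,0,0.0005]
    - [0,0,0]
    - [0,0,0]
    - [0,0,0]
    - [0,0,0]
  gripper: [-1,-1,-1,-1,-1,-1,-1,-1,-1,-1]

```text
time_s: 33.9
position: [0.5185, -0.0702, 0.0526]
tool_rot: [[0.993, 0.118, -0.0], [0.118, -0.993, -0.0], [-0.0, 0.0, -1.0]]
ft_force: [-1.1, -0.7, 2.4]
grip_width: 0.0206
```

```bash
python3 look3.py c33
```

```text
[ 0.5185 -0.0702  0.0526] 33.9 [-1.0725 -0.6933  2.3748] [ 0.2917  0.1508 -0.0456] 0.02064463072993351
```

View pics/c33a.png

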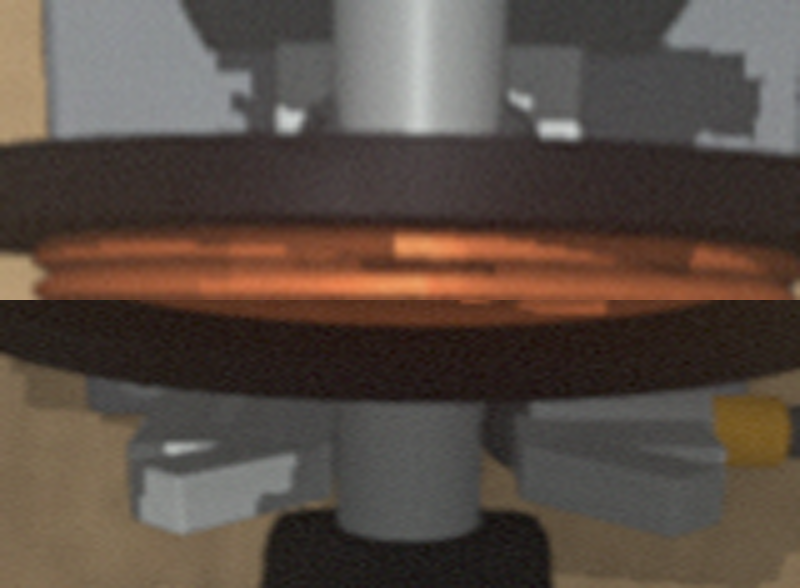

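Request:
jog_arm:
  dr:
    - [0,0,0]
    - [0,0,0]
    - [0,0,0]
    - [0,0,0]
    - [0,0,0]
    - [0,0,0]
    - [0,0,0]
    - [0,0,0]
    - [0,0,0]
    - [0,0,0]
  slide:
    - [0,0,0.0005]
    - [0,0,0.0005]
    - [0,0,0.0005]
    - [0,0,0.0005]
    - [0,0,0.0005]
    - [0,0,0.0005]
    - [0,0,0]
    - [0,0,0]
    - [0,0,0]
    - [0,0,0]
  gripper: [-1,-1,-1,-1,-1,-1,-1,-1,-1,-1]

```text
time_s: 35.0
position: [0.5185, -0.0702, 0.0495]
tool_rot: [[0.993, 0.118, -0.0], [0.118, -0.993, 0.0], [-0.0, -0.0, -1.0]]
ft_force: [0.1, -0.1, -1.0]
grip_width: 0.0206
```

```bash
python3 look3.py c34
```

```text
[ 0.5185 -0.0702  0.0495] 35.0 [ 0.112  -0.0927 -0.9612] [-0.0748 -0.0858 -0.0759] 0.02061524561937913
```

View pics/c34a.png

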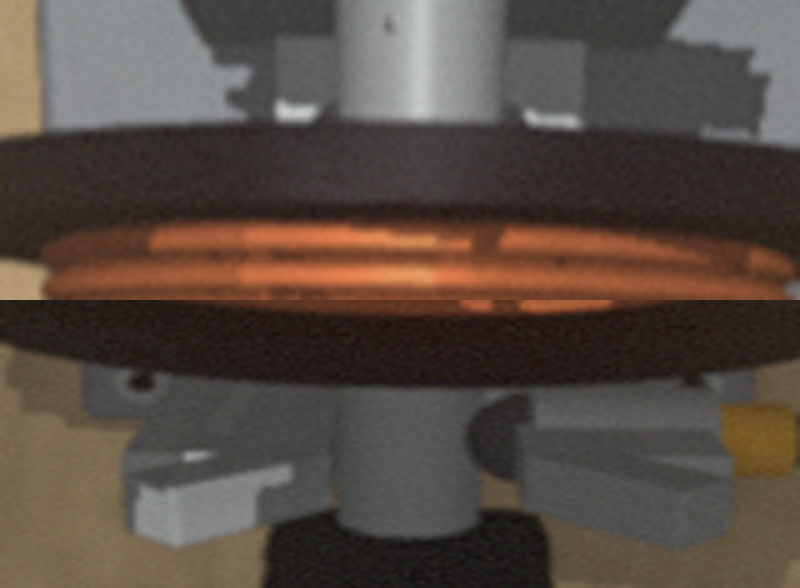

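View pics/c34b.png

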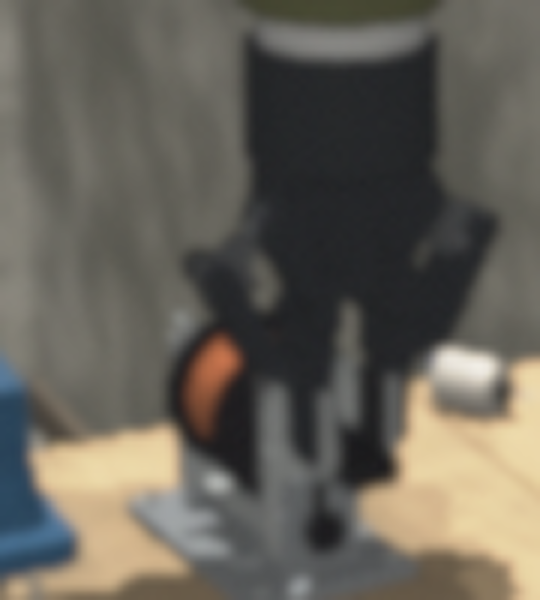

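Request:
jog_arm:
  dr:
    - [0,0,0]
    - [0,0,0]
    - [0,0,0]
    - [0,0,0]
    - [0,0,0]
    - [0,0,0]
    - [0,0,0]
    - [0,0,0]
    - [0,0,0]
    - [0,0,0]
  slide:
    - [0,0,0.0004]
    - [0,0,0.0004]
    - [0,0,0.0004]
    - [0,0,0.0003]
    - [0,0,0]
    - [0,0,0]
    - [0,0,0]
    - [0,0,0]
    - [0,0,0]
    - [0,0,0]
  gripper: [-1,-1,-1,-1,-1,-1,-1,-1,-1,-1]

```text
time_s: 36.1
position: [0.5186, -0.0702, 0.0486]
tool_rot: [[0.993, 0.118, 0.001], [0.118, -0.993, -0.0], [0.0, 0.0, -1.0]]
ft_force: [-0.8, 0.2, 5.7]
grip_width: 0.0206
```

```bash
python3 look3.py c35; python3 -c "
from h import *
im=grab('wrist','w35');t=grab('top');crop(t,'t35',205,165,325,255,6)"
```

```text
[ 0.5186 -0.0702  0.0486] 36.1 [-0.8298  0.2373  5.7471] [0.1455 0.2943 0.0511] 0.02061475880781323
```

View pics/c35a.png

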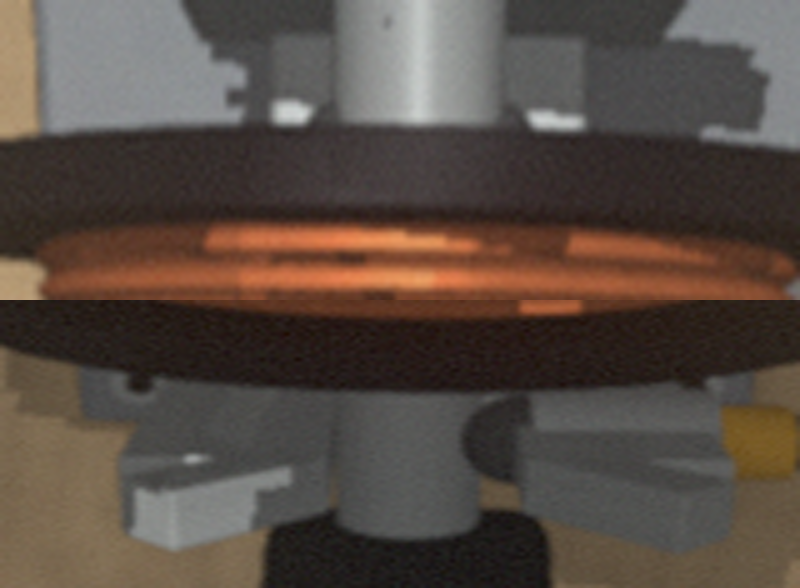

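View pics/t35.png

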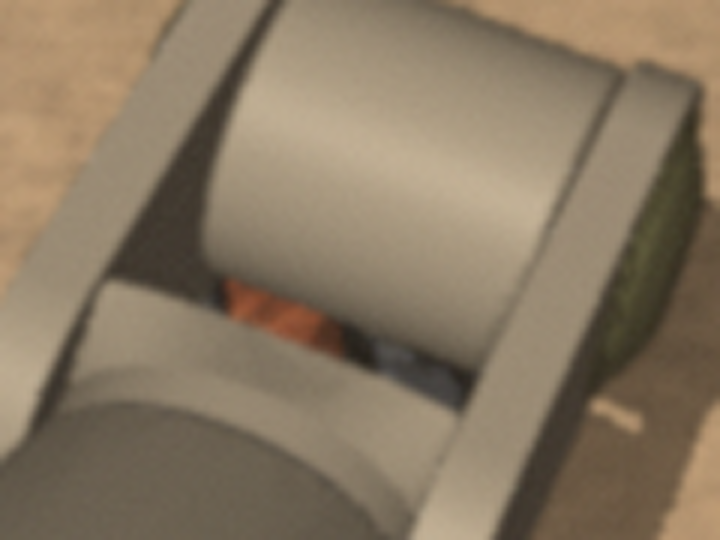

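Request:
jog_arm:
  dr:
    - [0,0,0]
    - [0,0,0]
    - [0,0,0]
    - [0,0,0]
    - [0,0,0]
    - [0,0,0]
    - [0,0,0]
    - [0,0,0]
    - [0,0,0]
    - [0,0,0]
  slide:
    - [0,0,-0.0006]
    - [0,0,0]
    - [0,0,0]
    - [0,0,0]
    - [0,0,-0.005]
    - [0,0,-0.01]
    - [0,0,-0.015]
    - [0,0,-0.015]
    - [0,0,-0.01]
    - [0,0,-0.005]
  gripper: [0,0,0,0,0,0,0,0,0,0]

```text
time_s: 37.3
position: [0.5189, -0.0703, 0.1101]
tool_rot: [[0.993, 0.118, 0.002], [0.118, -0.993, -0.001], [0.002, 0.001, -1.0]]
ft_force: [-0.2, 0.1, -0.1]
grip_width: 0.0428
```

```bash
python3 look3.py c36; python3 -c "
from h import *
im=grab('wrist','w36')"
```

```text
[ 0.5189 -0.0703  0.1101] 37.3 [-0.2254  0.1478 -0.0533] [-0.0396 -0.0111  0.0006] 0.042767662631334
```

View pics/w36.png

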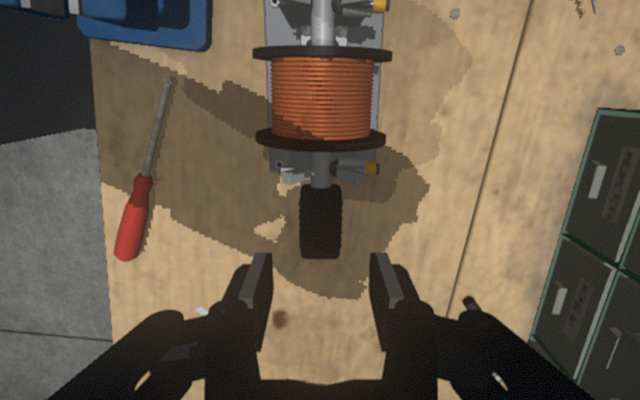

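View pics/c36b.png

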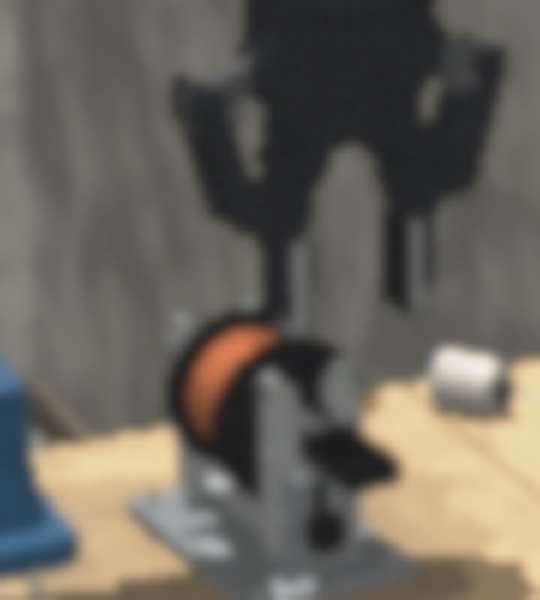

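Request:
jog_arm:
  dr:
    - [0,0,0]
    - [0,0,0]
    - [0,0,0]
    - [0,0,0]
    - [0,0,0]
    - [0,0,0]
    - [0,0,0]
    - [0,0,0]
    - [0,0,0]
    - [0,0,0]
  slide:
    - [0,0,-0.02]
    - [0,0,-0.02]
    - [0,-0.02,0]
    - [0,-0.03,0]
    - [0,-0.03,0]
    - [0,-0.02,0]
    - [0,-0.01,0]
    - [0,0,0]
    - [0,0,0]
    - [0,0,0]
  gripper: [0,-1,-1,-1,-1,-1,-1,-1,-1,-1]

```text
time_s: 38.45
position: [0.5058, 0.0382, 0.1486]
tool_rot: [[0.993, 0.117, -0.0], [0.117, -0.993, -0.0], [-0.0, 0.0, -1.0]]
ft_force: [-0.5, -0.6, -0.1]
grip_width: 0.0
```

```bash
python3 - <<'E'
from h import *
np.set_printoptions(precision=4,suppress=True)
im0=cv2.imread("pics/w36.png")
cv2.imwrite("pics/w36c.png",cv2.resize(im0[130:200,260:390],None,fx=6,fy=6,interpolation=cv2.INTER_CUBIC))
s=observe();print(s["position"],s["time_s"],s["ft_force"],s["grip_width"])
im=grab("wrist","w37")
E
```

```text
[0.5058 0.0382 0.1486] 38.45 [-0.5035 -0.5981 -0.1019] 4.051706275807949e-05
```

View pics/w36c.png

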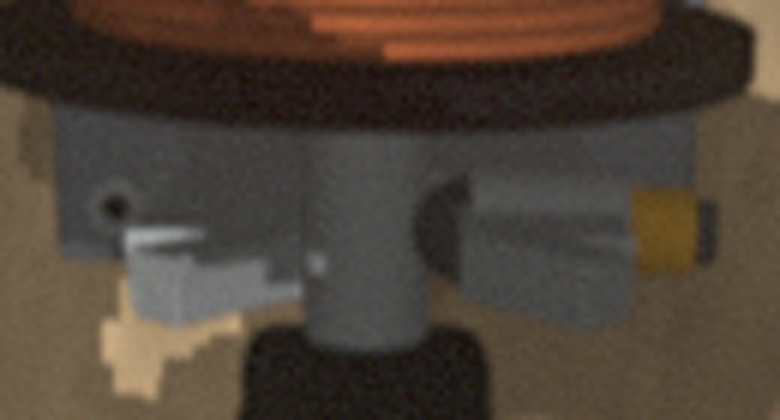

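View pics/w37.png

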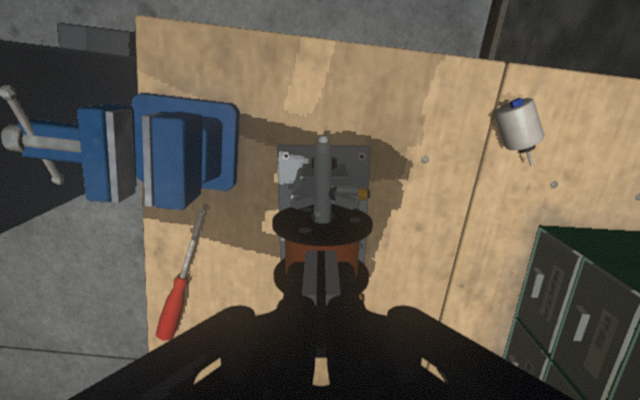

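```bash
python3 - <<'E'
from h import *
im0=cv2.imread("pics/w37.png")
cv2.imwrite("pics/w37c.png",cv2.resize(im0[125:235,265:385],None,fx=6.5,fy=5.4,interpolation=cv2.INTER_CUBIC))
s=observe();p=np.array(s["position"]);R=np.array(s["tool_rot"]);im=grab("wrist")
# rod tip and position
w=ray(im,322.5,136,.0705);print("tip",w,R.T@(w-p))
w=ray(im,321.5,205,.0705);print("rod",w,R.T@(w-p))
E
```

```text
tip [0.50164225 0.08350943 0.0705    ] [ 0.00122763 -0.04547962  0.07806874]
rod [0.50658237 0.03520501 0.0705    ] [0.00050329 0.00307135 0.0780727 ]
```

View pics/w37c.png

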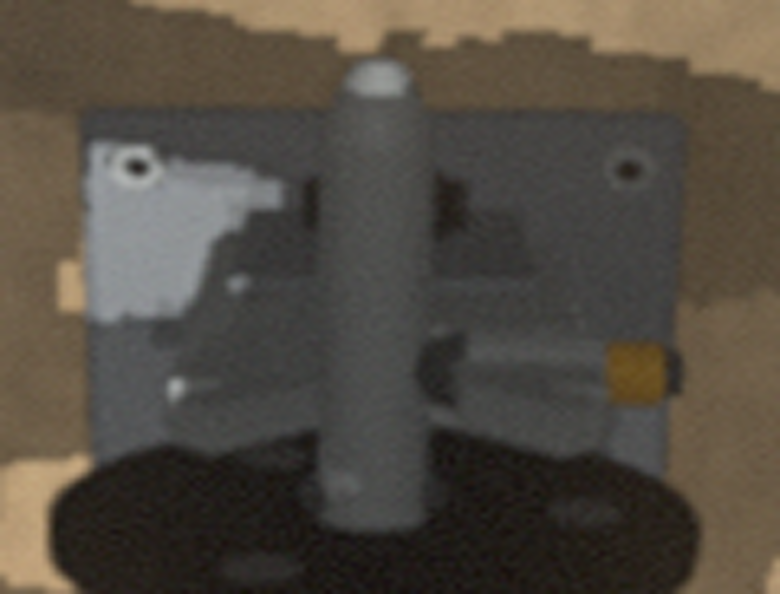

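Request:
jog_arm:
  dr:
    - [0,0,0]
    - [0,0,0]
    - [0,0,0]
    - [0,0,0]
    - [0,0,0]
    - [0,0,0]
    - [0,0,0]
    - [0,0,0]
    - [0,0,0]
    - [0,0,0]
  slide:
    - [0.0008,-0.011,0]
    - [0,-0.01,0]
    - [0,-0.01,0.01]
    - [0,0,0.02]
    - [0,0,0.02]
    - [0,0,0.012]
    - [0,0,0.008]
    - [0,0,0.004]
    - [0,0,0.002]
    - [0,0,0]
  gripper: [-1,-1,-1,-1,-1,-1,-1,-1,-1,-1]

```text
time_s: 39.55
position: [0.5028, 0.0701, 0.0728]
tool_rot: [[0.993, 0.118, 0.0], [0.118, -0.993, -0.0], [0.0, 0.0, -1.0]]
ft_force: [0.4, 0.5, -0.2]
grip_width: 0.0
```

```bash
python3 - <<'E'
from h import *
np.set_printoptions(precision=4,suppress=True)
s=observe();print(s["position"],s["time_s"],s["ft_force"],s["grip_width"])
im=grab("wrist");sc=grab("scene")
a=cv2.resize(im["pixels"][190:330,250:390],None,fx=4,fy=4,interpolation=cv2.INTER_CUBIC)
cv2.imwrite("pics/c38.png",a)
crop(sc,"c38b",240,110,330,210,6)
E
```

```text
[0.5028 0.0701 0.0728] 39.55 [ 0.4456  0.51   -0.2185] 2.7717414697564604e-05
```

View pics/c38.png

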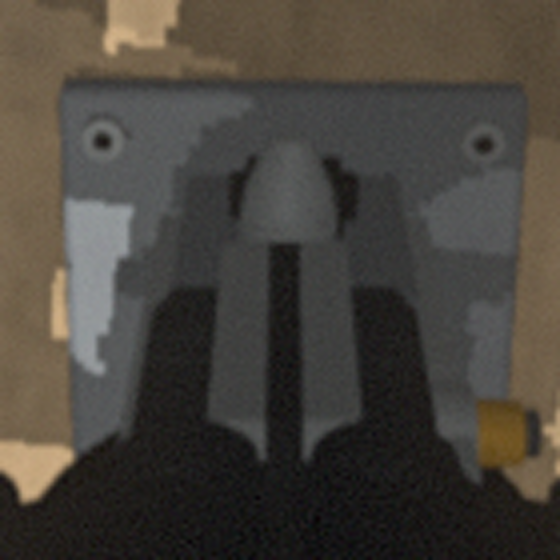

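View pics/c38b.png

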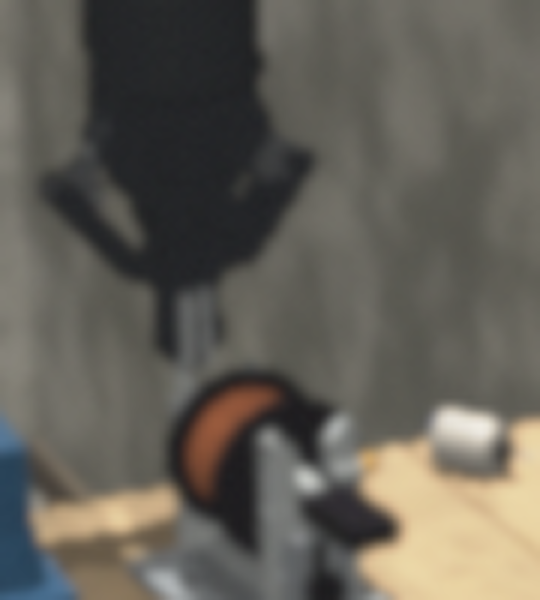

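Request:
jog_arm:
  dr:
    - [0,0,0]
    - [0,0,0]
    - [0,0,0]
    - [0,0,0]
    - [0,0,0]
    - [0,0,0]
    - [0,0,0]
    - [0,0,0]
    - [0,0,0]
    - [0,0,0]
  slide:
    - [0,0,0.001]
    - [0,0,0.001]
    - [0,0,0.001]
    - [0,0,0.001]
    - [0,0,0.001]
    - [0,0,0.001]
    - [0,0,0.001]
    - [0,0,0]
    - [0,0,0]
    - [0,0,0]
  gripper: [-1,-1,-1,-1,-1,-1,-1,-1,-1,-1]

```text
time_s: 40.65
position: [0.5027, 0.0699, 0.0658]
tool_rot: [[0.993, 0.118, 0.0], [0.118, -0.993, -0.0], [0.0, 0.0, -1.0]]
ft_force: [-1.4, -0.7, -0.2]
grip_width: 0.0002
```

Request:
jog_arm:
  dr:
    - [0,0,0]
    - [0,0,0]
    - [0,0,0]
    - [0,0,0]
    - [0,0,0]
    - [0,0,0]
    - [0,0,0]
    - [0,0,0]
    - [0,0,0]
    - [0,0,0]
  slide:
    - [0,0,0.0005]
    - [0,0,0.0005]
    - [0,0,0.0005]
    - [0,0,0.0005]
    - [0,0,0.0005]
    - [0,0,0.0005]
    - [0,0,0]
    - [0,0,0]
    - [0,0,0]
    - [0,0,0]
  gripper: [-1,-1,-1,-1,-1,-1,-1,-1,-1,-1]

```text
time_s: 41.65
position: [0.5027, 0.07, 0.0628]
tool_rot: [[0.993, 0.118, 0.0], [0.118, -0.993, 0.0], [0.0, 0.0, -1.0]]
ft_force: [0.7, 0.6, 0.5]
grip_width: -0.0
```

Request:
jog_arm:
  dr:
    - [0,0,0]
    - [0,0,0]
    - [0,0,0]
    - [0,0,0]
    - [0,0,0]
    - [0,0,0]
    - [0,0,0]
    - [0,0,0]
    - [0,0,0]
    - [0,0,0]
  slide:
    - [0,0,0.0005]
    - [0,0,0.0005]
    - [0,0,0.0005]
    - [0,0,0.0005]
    - [0,0,0]
    - [0,0,0]
    - [0,0,0]
    - [0,0,0]
    - [0,0,0]
    - [0,0,0]
  gripper: [-1,-1,-1,-1,-1,-1,-1,-1,-1,-1]

```text
time_s: 42.65
position: [0.5027, 0.0699, 0.0607]
tool_rot: [[0.993, 0.118, 0.0], [0.118, -0.993, -0.0], [0.0, 0.0, -1.0]]
ft_force: [-0.3, 0.3, 0.4]
grip_width: 0.0
```

```bash
python3 - <<'E'
from h import *
np.set_printoptions(precision=4,suppress=True)
s=observe();print(s["position"],s["time_s"],s["ft_force"],s["grip_width"])
im=grab("wrist");sc=grab("scene")
cv2.imwrite("pics/c39.png",cv2.resize(im["pixels"][190:330,250:390],None,fx=4,fy=4,interpolation=cv2.INTER_CUBIC))
crop(sc,"c39b",240,110,330,210,6)
E
```

```text
[0.5027 0.0699 0.0607] 42.65 [-0.2598  0.2787  0.3771] 1.4482635959061034e-05
```

View pics/c39.png

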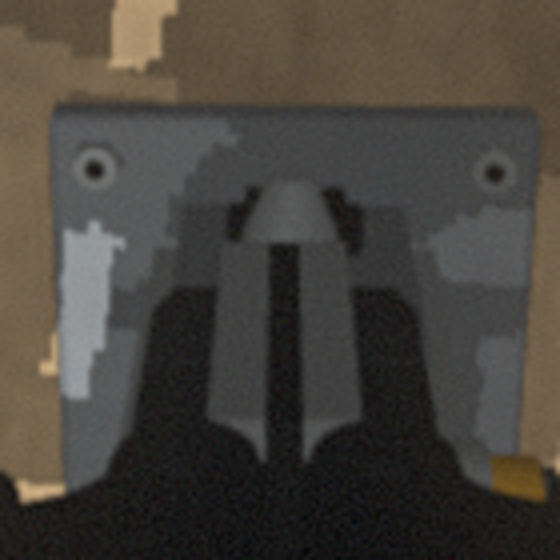

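View pics/c39b.png

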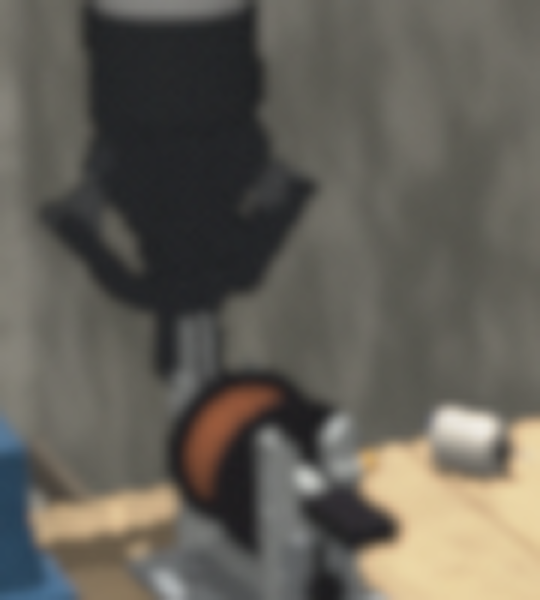

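Request:
jog_arm:
  dr:
    - [0,0,0]
    - [0,0,0]
    - [0,0,0]
    - [0,0,0]
    - [0,0,0]
    - [0,0,0]
    - [0,0,0]
    - [0,0,0]
    - [0,0,0]
    - [0,0,0]
  slide:
    - [0,0,0.0005]
    - [0,0,0.0005]
    - [0,0,0.0005]
    - [0,0,0.0005]
    - [0,0,0.0005]
    - [0,0,0]
    - [0,0,0]
    - [0,0,0]
    - [0,0,0]
    - [0,0,0]
  gripper: [-1,-1,-1,-1,-1,-1,-1,-1,-1,-1]

```text
time_s: 43.75
position: [0.5027, 0.0699, 0.0582]
tool_rot: [[0.993, 0.118, 0.0], [0.118, -0.993, -0.0], [0.0, 0.0, -1.0]]
ft_force: [-0.0, 0.9, -0.1]
grip_width: -0.0003
```

Request:
jog_arm:
  dr:
    - [0,0,0]
    - [0,0,0]
    - [0,0,0]
    - [0,0,0]
    - [0,0,0]
    - [0,0,0]
    - [0,0,0]
    - [0,0,0]
    - [0,0,0]
    - [0,0,0]
  slide:
    - [0,0,0.0005]
    - [0,0,0.0005]
    - [0,0,0.0005]
    - [0,0,0.0005]
    - [0,0,0.0005]
    - [0,0,0]
    - [0,0,0]
    - [0,0,0]
    - [0,0,0]
    - [0,0,0]
  gripper: [-1,-1,-1,-1,-1,-1,-1,-1,-1,-1]

```text
time_s: 44.75
position: [0.5033, 0.07, 0.0572]
tool_rot: [[0.993, 0.118, 0.002], [0.118, -0.993, -0.0], [0.002, 0.0, -1.0]]
ft_force: [-3.9, 1.9, 16.7]
grip_width: 0.0001
```

```bash
python3 - <<'E'
from h import *
np.set_printoptions(precision=4,suppress=True)
s=observe();print(s["position"],s["time_s"],s["ft_force"],s["grip_width"])
im=grab("wrist");t=grab("top")
cv2.imwrite("pics/c40.png",cv2.resize(im["pixels"][190:330,250:390],None,fx=4,fy=4,interpolation=cv2.INTER_CUBIC))
crop(t,"c40b",200,165,320,255,6)
E
```

```text
[0.5033 0.07   0.0572] 44.75 [-3.8923  1.9034 16.7126] 0.00012660222382828896
```

View pics/c40.png

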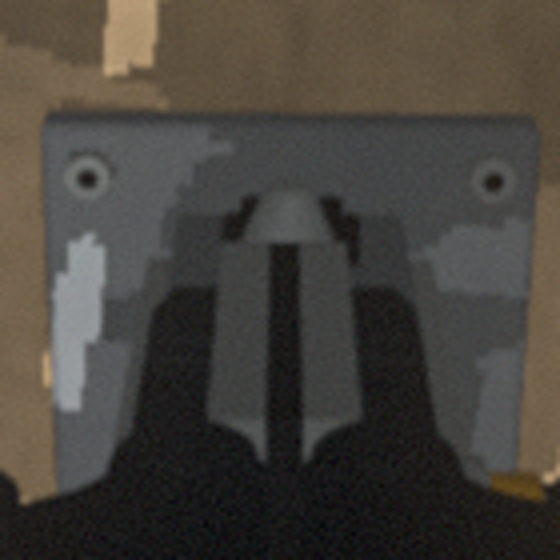

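Request:
jog_arm:
  dr:
    - [0,0,0]
    - [0,0,0]
    - [0,0,0]
    - [0,0,0]
    - [0,0,0]
    - [0,0,0]
    - [0,0,0]
    - [0,0,0]
    - [0,0,0]
    - [0,0,0]
  slide:
    - [0,0,-0.003]
    - [0,0,-0.012]
    - [0,0,-0.025]
    - [0,0,-0.03]
    - [0,0,-0.021]
    - [0,0.02,0]
    - [0,0.04,0]
    - [0,0.04,0]
    - [0,0.02,0]
    - [0,0.01,0]
  gripper: [-1,-1,-1,-1,-1,-1,-1,-1,-1,-1]

```text
time_s: 45.85
position: [0.5181, -0.0608, 0.1465]
tool_rot: [[0.993, 0.116, -0.0], [0.116, -0.993, -0.0], [-0.0, -0.0, -1.0]]
ft_force: [-0.3, 0.5, 0.9]
grip_width: -0.0002
```

```bash
python3 - <<'E'
from h import *
np.set_printoptions(precision=4,suppress=True)
s=observe();print(s["position"],s["time_s"],s["ft_force"],s["grip_width"])
im=grab("wrist","w41");sc=grab("scene")
crop(im,"w41c",250,90,390,220,5.5)
crop(sc,"c41b",240,110,330,210,6)
E
```

```text
[ 0.5181 -0.0608  0.1465] 45.85 [-0.3362  0.5071  0.9092] -0.00021738901746015983
```

View pics/w41c.png

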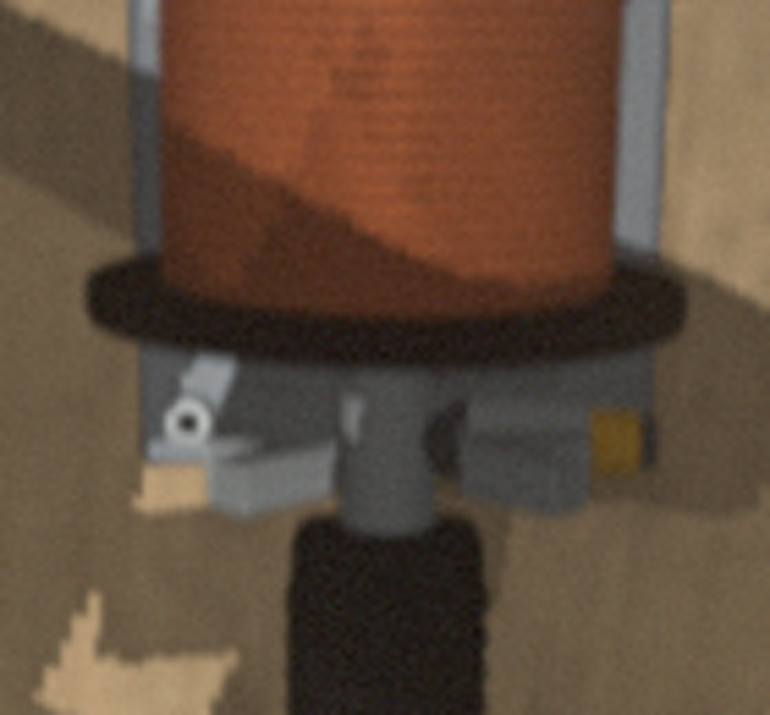

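View pics/c41b.png

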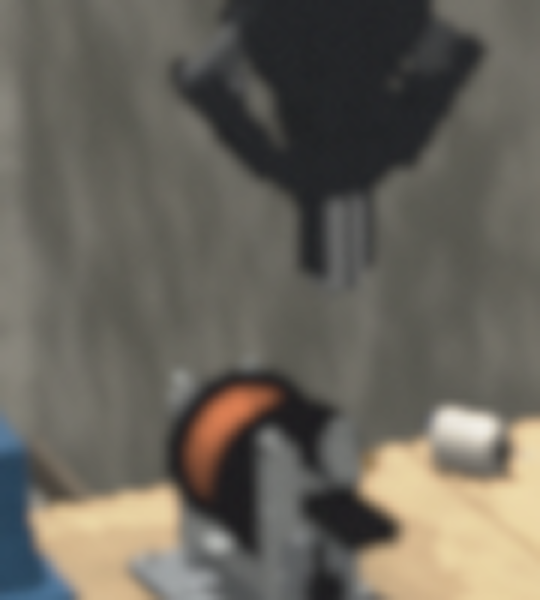

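Request:
jog_arm:
  dr:
    - [0,0,0]
    - [0,0,0]
    - [0,0,0]
    - [0,0,0]
    - [0,0,0]
    - [0,0,0]
    - [0,0,0]
    - [0,0,0]
    - [0,0,0]
    - [0,0,0]
  slide:
    - [0,0,0.01]
    - [0,0,0.02]
    - [0,0,0.02]
    - [0,0,0.015]
    - [0,0,0.008]
    - [0,0,0.005]
    - [0,0,0.003]
    - [0,0,0.0015]
    - [0,0,0.001]
    - [0,0,0]
  gripper: [-1,-1,-1,-1,-1,-1,-1,-1,-1,-1]

```text
time_s: 46.95
position: [0.5182, -0.0592, 0.0635]
tool_rot: [[0.993, 0.118, 0.001], [0.118, -0.993, -0.0], [0.001, 0.0, -1.0]]
ft_force: [-0.3, -1.0, -0.4]
grip_width: -0.0001
```

Request:
jog_arm:
  dr:
    - [0,0,0]
    - [0,0,0]
    - [0,0,0]
    - [0,0,0]
    - [0,0,0]
    - [0,0,0]
    - [0,0,0]
    - [0,0,0]
    - [0,0,0]
    - [0,0,0]
  slide:
    - [0,0,0.0005]
    - [0,0,0.0005]
    - [0,0,0.0005]
    - [0,0,0.0005]
    - [0,0,0.0005]
    - [0,0,0.0005]
    - [0,0,0]
    - [0,0,0]
    - [0,0,0]
    - [0,0,0]
  gripper: [-1,-1,-1,-1,-1,-1,-1,-1,-1,-1]

```text
time_s: 47.95
position: [0.518, -0.0591, 0.0603]
tool_rot: [[0.993, 0.118, 0.0], [0.118, -0.993, -0.0], [0.0, 0.0, -1.0]]
ft_force: [-0.5, 0.3, 0.0]
grip_width: -0.0
```

Request:
jog_arm:
  dr:
    - [0,0,0]
    - [0,0,0]
    - [0,0,0]
    - [0,0,0]
    - [0,0,0]
    - [0,0,0]
    - [0,0,0]
    - [0,0,0]
    - [0,0,0]
    - [0,0,0]
  slide:
    - [0,0,0.0005]
    - [0,0,0.0005]
    - [0,0,0.0005]
    - [0,0,0.0005]
    - [0,0,0.0005]
    - [0,0,0.0005]
    - [0,0,0]
    - [0,0,0]
    - [0,0,0]
    - [0,0,0]
  gripper: [-1,-1,-1,-1,-1,-1,-1,-1,-1,-1]

```text
time_s: 48.95
position: [0.5181, -0.0592, 0.0579]
tool_rot: [[0.993, 0.118, 0.001], [0.118, -0.993, -0.0], [0.001, 0.001, -1.0]]
ft_force: [-1.8, -0.5, 8.4]
grip_width: 0.0002
```

Request:
jog_arm:
  dr:
    - [0,0,0]
    - [0,0,0]
    - [0,0,0]
    - [0,0,0]
    - [0,0,0]
    - [0,0,0]
    - [0,0,0]
    - [0,0,0]
    - [0,0,0]
    - [0,0,0]
  slide:
    - [0,0,-0.003]
    - [0,0,-0.012]
    - [0,0,-0.03]
    - [0,0,-0.035]
    - [0,-0.02,-0.02]
    - [0,-0.03,0]
    - [0,-0.03,0]
    - [0,-0.015,0]
    - [0,0,0]
    - [0,0,0]
  gripper: [-1,-1,-1,-1,-1,-1,-1,-1,-1,-1]

```text
time_s: 49.95
position: [0.507, 0.0347, 0.1571]
tool_rot: [[0.993, 0.118, -0.0], [0.118, -0.993, -0.0], [-0.0, 0.0, -1.0]]
ft_force: [-0.1, -0.3, -1.1]
grip_width: 0.0
```

```bash
python3 - <<'E'
from h import *
np.set_printoptions(precision=4,suppress=True)
s=observe();print(s["position"],s["time_s"],s["ft_force"],s["grip_width"])
im=grab("wrist","w42");sc=grab("scene")
crop(im,"w42c",260,120,380,250,4.6)
crop(sc,"c42b",240,130,330,220,6)
E
```

```text
[0.507  0.0347 0.1571] 49.95 [-0.1262 -0.3    -1.0533] 8.779176662432055e-06
```

View pics/w42c.png

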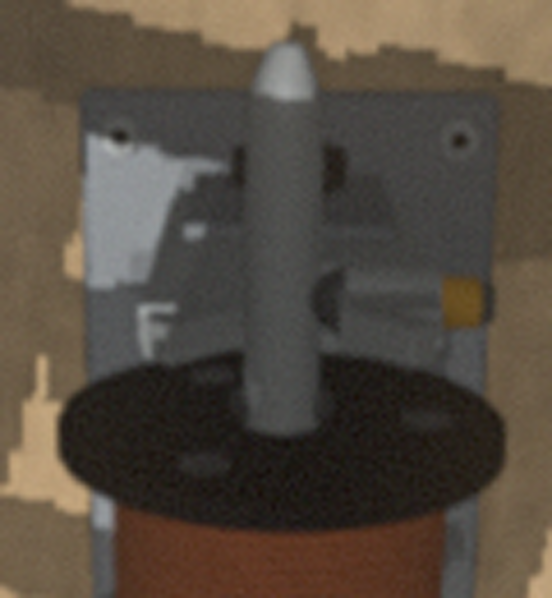

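View pics/c42b.png

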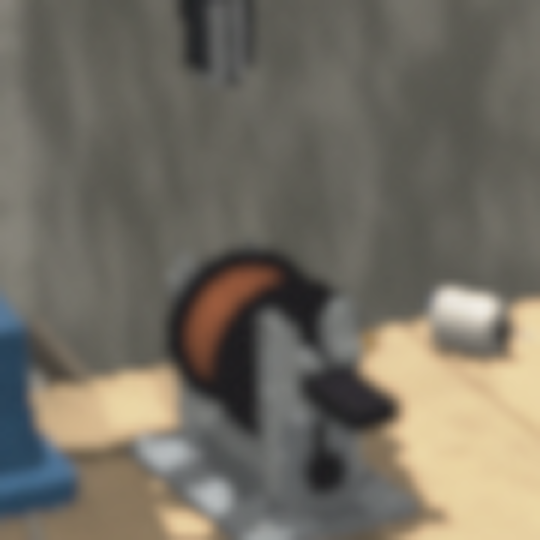

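```bash
python3 -c "
from rig import env
print(env.close_job())"
```

```text
the job is handed in; nothing more can be done
None
```

I threaded the spindle through the reel, carried the reel to the stand, and pressed the spindle home in both cheeks. I handed the job in at about 50 s of the 72 s allowed. No verdict was reported, so the result below rests on my own checks.

**What I did**
- I gripped the spindle by its handle and pushed it into the bore. The reel slid to the fence.
- The spring balls snapped out and pushed the reel slightly back. After that the reel moved with the rod, held between the cross pin and the balls.
- I lifted the reel clear on the spindle, lowered it into both slots by feel, and pressed it past the catch balls. The highest net force there was about 9 N.

**Last checks**
- **Far end:** pressing with shut fingers met a hard stop at 16.7 N, at TCP height 0.0572 m.
- **Handle end:** pressing met a hard stop at 8.4 N, at TCP height 0.0579 m. The two stops are within 0.7 mm, so the rod is level.
- **Catch balls:** in the wrist pictures both lie over the edge of the rod. I could not read the catch travel directly.
- **Reel:** both spring balls are visible beyond the far flange.
- **At hand-in:** the arm stood clear of everything, with the wrist reading about 1 N and the gripper touching nothing.

**What failed or disagreed**
- The first grasp closed above the handle. The pictures showed the fingertips about 16–20 mm behind the TCP, not 11 mm ahead of it as `env.tcp_to_tips` says. I regrasped lower, guided by the pictures.
- The wrist and top cameras disagreed by up to about 4.5 mm along y. From the feel of the contacts, I put the stand's yoke about 6–7 mm above its lowest setting; the pictures had suggested about 10 mm.

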